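# Fill the bottle warmer and cover it

## Robot

A 6-joint arm with a two-finger parallel gripper is mounted at the origin on a cart in front of the work surface, level with it; the furniture and walls round the work are solid. World frame = base frame: x ahead of the robot, y to its left, z up, the work surface at z = 0. Lengths are in m, angles in rad, forces in N, time in s.
With the tool pointing down it reaches from about 0.35 to 0.775 m from the base axis. Payload 5.5 kg.
Tool frame: the origin (TCP) lies at the very end of the fingers, on their centre line; the grasp point (between the pads) lies 19 mm behind it; z points along the fingers, y is the direction in which the jaws open and shut (so a half turn about z gives the same grasp; the last joint's range is limited). The gripper opens to 85 mm and grips with 20 to 120 N. Pads are 22 mm wide; open, the fingers measure 114 mm over their backs; the gripper's body (76 mm by 85 mm) begins 54 mm behind the grasp point. The pads swing forward as they close: fully open they stand 13 mm farther back than shut.
Start: joints at [1.017, 0.313, 0.046, 1.304, 0, 1.431], TCP at [0.231, 0.527, 0.231] pointing down, gripper open.
Joint ranges: [-2.76, 2.76], [-0.86, 1.69], [-1.03, 1.26], [-2.2, 2.34], [-1.47, 1.5], [-3.14, 3.14]. Speed limits (rad/s): [2.57, 2.57, 3.14, 3.14, 3.14, 3.14].

## Interface

Orientations are given as a unit quaternion [w, x, y, z].
In Python, from workcell import get_state, imaging, env, spotter gives the robot as it stands.
- The arm moves only by the tool play_rows, never from a script. Its argument "moves" is a list of rows, each an object with "claw": the finger opening in cm, from 0 to 8.54; "delta_pos": the shift along the tool's x, y, z in cm, a list of three; "twist": the turn about the tool's z in degrees. A call has 1 to 12 rows; each row is the pose to reach, as a shift and turn from the pose commanded when the call began, along the tool's axes at that moment; what a row does not reach only later rows make up. A row lasts 1/8 s, in which the tool goes at most 62.5 mm and 10.7 degrees, less where a joint would pass 70% of its speed; a pose out of reach is approached as far as the arm can. A call with a gripper value outside its range is refused whole. The fingers move at their own pace and stop on an object; "force" is the grip in N (left out, the last holds). Time passes only in rows, so rows that repeat a pose let the fingers close. It gives the time, the measured TCP pose, the force and the opening at its end, in the units of the state.
- get_state(): the state, without advancing time (a new reading comes with each control period).
- imaging.read_camera(name): name is "scene" or "top" or "wrist"; returns the picture (480x640x3 uint8, red, green, blue); there is no depth.
- imaging.camera_info(name): a dict with "fx", "fy", "cx", "cy" (pixels), "k1" (the pictures are not rectified: a ray, as slopes to the right and down, at radius r is drawn at 1 + k1 r^2 times it, then the intrinsics apply), "world_to_cam" (4x4, takes a point from world to camera coordinates). Camera axes: x right, y down, z forward; pixel columns grow to the right and rows downward; lengths in m; the calibration is good to about 2 mm. A picture is of the moment at which its call begins: read the wrist's pose just before it. camera_info takes no time and is no camera call; for the wrist camera it gives the pose at the moment of the call.
- env.hand_in(): hands the job in, once; it reports no verdict.
Trained networks look in the newest picture that a camera, given by its name, has taken for a name from the list of things; names that differ only in an ending like _2 or _b are one class to them, and where a whole thing is asked for, a point or a joint stands for the part that bears it (a point fixed in the world has none). Each returns a list of dicts, best first, with "conf" (0 to 1); they miss things now and then, are a little off and sometimes report something else, mostly with a low value. They report only what shows in the picture. A call takes as long as a camera call. They do not tell look-alikes from the thing itself.
- spotter.spot_in(camera, query): "extent" ([left, top, right, bottom] in pixels, round what is visible of it).
The state is a dict: "clock": time; "joint_pos": joint angles; "qvel": joint speeds; "tau": joint torques, N m; "tcp_pos": TCP position; "orientation": TCP orientation; "wrist_force": force on the tool from outside, world axes, zero at the start; "ft_torque": the same for the moment, N m; "finger_gap": finger opening in m.
Only numpy, scipy, OpenCV 4.12 (cv2) and the standard library are available. Lean on these libraries where they do the work, as an engineer would, in place of code of your own. Each camera call takes 0.05 s, during which the arm holds its last target. There are 200 camera calls.

## Task

Stand the two loose dropper bottles in the two free places of the bottle warmer, so that all seven stand close-packed on its floor, six round one. The bell cover on the bench is hot: do not touch it with the gripper, but hook the lid lifter under its loop handle, carry it level and gently to the warmer, and lower it over the bottles until it sits fully down round the collar. Then lay the lifter back down on the bench, clear of the cover, and leave the other things on the bench as they are.

Things in the scene. Friction and masses are not known exactly. Their poses are not given: they have to be found in the camera images.
- well: Fixed round aluminium well of the bottle warmer: inner diameter 128 mm, flat floor 14 mm above the bench. A grey housing, 172 mm diameter, surrounds it, its top 20 mm above the well floor; the well's collar (134 mm outside) ends 32 mm above the floor. Origin: centre of the floor, z up; yaw has no meaning. Holds five bottles: one mid, four in a ring; two neighbouring ring places, on any side, are free.
- bottle_1: Amber dropper bottle in the middle of the well. All seven are alike: round body 38.4 mm diameter up to 67 mm height, black screw collar about 20 mm diameter up to 78 mm, then a rubber bulb narrowing to the top at 102 mm; 0.06 kg. Origin: centre of the underside, z up.
- bottle_2: The same kind of bottle, standing in the ring in the well. Origin: centre of the underside.
- bottle_3: The same kind of bottle, standing in the ring in the well. Origin: centre of the underside.
- bottle_4: The same kind of bottle, standing in the ring in the well. Origin: centre of the underside.
- bottle_5: The same kind of bottle, standing in the ring in the well. Origin: centre of the underside.
- bottle_6: The same kind of bottle, waiting on the bench at the left, nearer the robot. Origin: centre of the underside.
- bottle_7: The same kind of bottle, waiting on the bench at the left, farther back. Origin: centre of the underside.
- cover: Hot bell cover, loose, about 0.18 kg, on the bench at the right: aluminium, open below, flat top 91 mm above the rim, inner diameter 141 mm (151 mm at the flared rim), outer 145 mm (156 mm at the rim). Origin: centre of the rim plane, z up. Seated, the rim rests on the housing top, origin 20 mm above the well's origin. A hand press 390 mm high stands farther right at the front edge: keep clear of it.
- cover_loop (a point): Middle of the straight top bar of the cover's loop handle, on the bar's axis, 125 mm above the cover's origin. Round 6 mm wire; the loop stands along the cover's y axis, legs 54 mm apart, straight bar 38 mm long, 31 mm free height under the bar, open along the cover's x axis.
- lifter: Lid lifter, loose, about 0.12 kg, lying in front of the cover: wooden grip 90 mm long (x), 16 mm wide (y), 24 mm high (z), then a 6 mm steel rod along +x, level with the grip's middle, ending in a flat strip hook 22 mm wide with a dip and an upturned tip 128 mm from the origin. Rod and hook span heights 2 to 19 mm above the grip's underside. Origin: centre of the grip's underside, x toward the hook, z up.
- lifter_hook (a point): Middle of the hook's dip, on its upper surface, where the loop's bar rests across the strip: 112 mm ahead of the lifter's origin along x, 7 mm above its underside. The strip's underside here is 5 mm lower; the tip ends 12 mm higher and 16 mm farther ahead. When the bar rests in the dip its axis is 3 mm above this point and the cover hangs freely and can swing.
- beaker: Bystander: small glass beaker, 47 mm wide, 55 mm high, on the bench left of the middle. Origin: centre of the underside.
- funnel: Bystander: small steel funnel, mouth down, 57 mm wide, 56 mm high, in front of the warmer. Origin: centre of the underside.
- atomiser_1: Bystander: slim glass atomiser, 18 mm wide, 80 mm high, in front of the warmer. Origin: centre of the underside.
- atomiser_2: Bystander: slim glass atomiser, 18 mm wide, 80 mm high, in front of the warmer. Origin: centre of the underside.
Not all that is in view belongs to the job. Leave any green or yellow look-alike of the bottle_5 alone.

How it is judged:
On the way, in this order (a step that is already met when the one before it is completed fails the run):
1. one of the two waiting bottles stands upright on the well's floor, let go (((horizontal distance between bottle_6 and well below 0.047 m and z of bottle_6 in the frame of well between -0.005 and 0.005 m and angle between bottle_6's own z axis and vertical below 0.08 rad) or (horizontal distance between bottle_7 and well below 0.047 m and z of bottle_7 in the frame of well between -0.005 and 0.005 m and angle between bottle_7's own z axis and vertical below 0.08 rad)) and contact force between the fingers and bottle_6 below 0.05 N and contact force between the fingers and bottle_7 below 0.05 N), for 0.1 s.
2. all seven bottles stand upright on the well's floor, let go (horizontal distance between each of bottle_1, bottle_2, bottle_3, bottle_4, bottle_5, bottle_6, bottle_7 and well below 0.047 m and z of bottle_1 in the frame of well between -0.005 and 0.005 m and angle between each of bottle_1, bottle_2, bottle_3, bottle_4, bottle_5, bottle_6, bottle_7's own z axis and vertical below 0.08 rad and z of bottle_2 in the frame of well between -0.005 and 0.005 m and z of bottle_3 in the frame of well between -0.005 and 0.005 m and z of bottle_4 in the frame of well between -0.005 and 0.005 m and z of bottle_5 in the frame of well between -0.005 and 0.005 m and z of bottle_6 in the frame of well between -0.005 and 0.005 m and z of bottle_7 in the frame of well between -0.005 and 0.005 m and contact force between the fingers and bottle_6 below 0.05 N and contact force between the fingers and bottle_7 below 0.05 N), for 0.1 s.
3. the cover hangs on the lifter, its rim at least 60 mm above the bench, level within 15 degrees (height (world z) of cover above 0.06 m and contact force between lifter and cover above 0.5 N and angle between cover's own z axis and vertical below 0.26 rad), for 0.2 s.
At the end, for the whole second after the job is handed in: Seven bottles upright (4 degrees) on the well floor (5 mm); cover seated level round the collar (origin 20 mm above the well's within 3.5 mm, centred within 8 mm, tilt under 2.3 degrees); lifter lying level on the bench (origin under 20 mm), let go, clear of the cover; all at rest (horizontal distance between each of bottle_1, bottle_2, bottle_3, bottle_4, bottle_5, bottle_6, bottle_7 and well below 0.047 m and z of bottle_1 in the frame of well between -0.005 and 0.005 m and angle between each of bottle_1, bottle_2, bottle_3, bottle_4, bottle_5, bottle_6, bottle_7's own z axis and vertical below 0.08 rad and z of bottle_2 in the frame of well between -0.005 and 0.005 m and z of bottle_3 in the frame of well between -0.005 and 0.005 m and z of bottle_4 in the frame of well between -0.005 and 0.005 m and z of bottle_5 in the frame of well between -0.005 and 0.005 m and z of bottle_6 in the frame of well between -0.005 and 0.005 m and z of bottle_7 in the frame of well between -0.005 and 0.005 m and horizontal distance between cover and well below 0.008 m and z of cover in the frame of well between 0.0165 and 0.0235 m and angle between cover's own z axis and vertical below 0.04 rad and height (world z) of lifter between -0.006 and 0.02 m and angle between lifter's own x axis and vertical above 1.4 rad and contact force between lifter and cover below 0.05 N and contact force between the fingers and lifter below 0.05 N and linear speed of each of cover, lifter below 0.02 m/s); the robot touches nothing.
It fails at once if the gripper or arm touches the hot cover (contact force between any of the fingers, the arm and cover above 0.3 N).
It fails at once if the cover tips more than 25 degrees (angle between cover's own z axis and vertical above 0.44 rad).
It fails at once if the cover is dropped or flung (faster than 1 m/s) (linear speed of cover above 1 m/s).
It fails at once if a bottle is tipped by more than 45 degrees (angle between any of bottle_1, bottle_2, bottle_3, bottle_4, bottle_5, bottle_6, bottle_7's own z axis and vertical above 0.785 rad).
It fails at once if a bystander is moved by more than 30 mm (distance of any of beaker, funnel, atomiser_1, atomiser_2 from where it was at the start of the episode above 0.03 m).
It also fails if it takes over 72 s, if anything falls off the work surface, if the arm or the gripper's body presses on something with over 40 N, if the wrist force passes 120 N, or if a joint passes its speed limit or range.

## Working session

There is one attempt and no reset: what is moved stays moved. The work goes in short steps, Python scripts to look and compute and a tool call to move; the robot and the scene stay as the last step left them, time stands still between calls to the robot, and variables do not carry over. Pictures are saved under pics/ and viewed, about 8 in all and at most 12, crops included, and the job is handed in when it is done.

Besides the shell and the picture viewer there is one more tool, called after "Call:" as name([rows], argument=value, ...), one row to a line, values as JSON. play_rows: Moves the arm, as the interface text tells. Its arguments: {"type":"object","properties":{"moves":{"type":"array"},"force":{"type":"number"}},"required":["moves"]}

```bash
mkdir -p pics; ls
cat > h.py <<'E'
import numpy as np, cv2
from workcell import get_state, imaging, env, spotter
def save(cam,name,crop=None,scale=1):
    im=imaging.read_camera(cam); im=im[:,:,::-1].copy()
    if crop: l,t,r,b=crop; im=im[t:b,l:r]
    if scale!=1: im=cv2.resize(im,None,fx=scale,fy=scale,interpolation=cv2.INTER_CUBIC)
    cv2.imwrite('pics/'+name,im)
def K(i): return np.array([[i['fx'],0,i['cx']],[0,i['fy'],i['cy']],[0,0,1.]]),np.array([i['k1'],0,0,0.])
def proj(i,P):
    P=np.atleast_2d(np.array(P,float)); T=np.array(i['world_to_cam']); k,d=K(i)
    return cv2.projectPoints(P,cv2.Rodrigues(T[:3,:3])[0],T[:3,3],k,d)[0].reshape(-1,2)
def ray(i,u,z):
    k,d=K(i); T=np.array(i['world_to_cam'])
    n=cv2.undistortPoints(np.array([[u]],float),k,d)[0,0]
    R=T[:3,:3]; c=-R.T@T[:3,3]; v=R.T@np.array([n[0],n[1],1])
    return c+v*(z-c[2])/v[2]
E
python3 - <<'E'
from h import *
s=get_state(); print({k:np.round(v,3) for k,v in s.items()})
for c in ['scene','top','wrist']:
    i=imaging.camera_info(c); T=np.array(i['world_to_cam']); print(c,i['fx'],i['k1'],np.round(-T[:3,:3].T@T[:3,3],3),np.round(T[:3,:3],2).tolist())
save('top','top0.png'); save('scene','scene0.png')
for q in ['well','bottle_6','cover','cover_loop','lifter','lifter_hook','beaker','funnel','atomiser_1']:
    for c in ['top','scene']:
        print(q,c,[(round(d['conf'],2),np.round(d['extent']).astype(int).tolist()) for d in spotter.spot_in(c,q)][:10])
E
```

```text
pics
{'clock': np.float64(0.0), 'joint_pos': array([1.017, 0.314, 0.045, 1.304, 0.   , 1.431]), 'qvel': array([-0.001, -0.001,  0.   , -0.   , -0.001,  0.001]), 'tau': array([-0.0000e+00, -4.8062e+01,  2.9854e+01,  1.9000e-02, -0.0000e+00,
        0.0000e+00]), 'tcp_pos': array([0.231, 0.526, 0.23 ]), 'orientation': array([-0.   ,  0.205,  0.979, -0.001]), 'wrist_force': array([-0.196, -0.601,  0.469]), 'ft_torque': array([-0.001,  0.015,  0.049]), 'finger_gap': np.float64(0.085)}
scene 452.3001132886114 -0.07040544547576816 [-0.177 -0.334  0.451] [[0.48, -0.87, 0.0], [-0.34, -0.19, -0.92], [0.81, 0.45, -0.39]]
top 470.49388997900724 0.029494584800684478 [0.348 0.038 1.066] [[-0.02, -1.0, -0.02], [-0.98, 0.02, -0.19], [0.19, 0.01, -0.98]]
wrist 430.9627723360661 -0.0732247153098104 [0.168 0.555 0.373] [[0.4, 0.92, -0.0], [0.88, -0.39, 0.27], [0.25, -0.11, -0.96]]
well top [(0.85, [253, 192, 313, 252])]
well scene [(0.61, [284, 235, 341, 267])]
bottle_6 top [(0.9, [176, 261, 203, 279]), (0.9, [197, 217, 216, 235]), (0.88, [349, 168, 366, 193]), (0.84, [288, 223, 307, 244]), (0.82, [28
[... 524 characters left out ...]
0, 538, 330])]
cover_loop top [(0.92, [419, 173, 491, 248])]
cover_loop scene [(0.6, [448, 241, 539, 327])]
lifter top [(0.7, [370, 284, 450, 304])]
lifter scene [(0.74, [357, 320, 462, 352]), (0.48, [205, 268, 224, 297]), (0.33, [198, 219, 216, 264])]
lifter_hook top [(0.98, [374, 288, 448, 308])]
lifter_hook scene [(0.72, [355, 324, 459, 351])]
beaker top [(0.59, [224, 300, 248, 325])]
beaker scene [(0.57, [202, 266, 223, 300]), (0.44, [266, 288, 298, 325]), (0.3, [236, 209, 252, 252])]
funnel top [(0.7, [296, 298, 321, 319])]
funnel scene [(0.7, [268, 287, 298, 324])]
atomiser_1 top [(0.6, [270, 299, 282, 310]), (0.48, [258, 284, 270, 298])]
atomiser_1 scene [(0.74, [250, 262, 260, 304])]
```

View pics/top0.png

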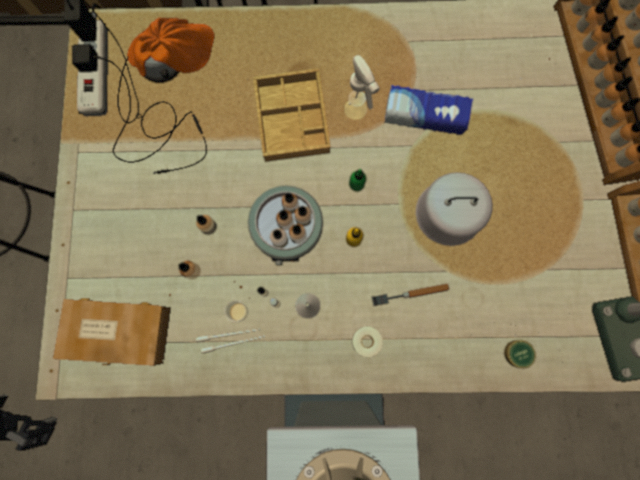

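View pics/scene0.png

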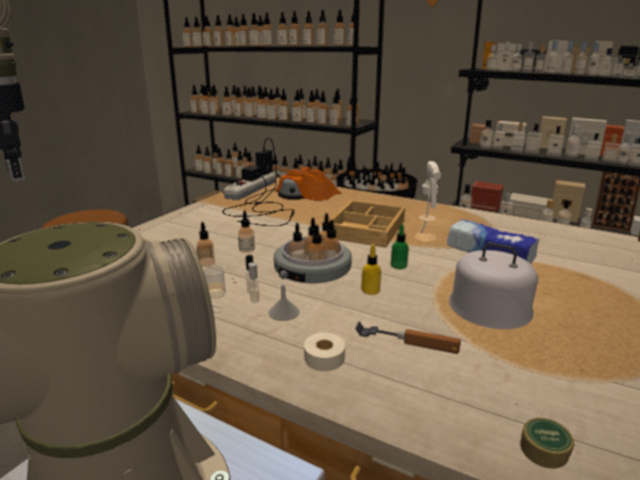

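Top view: waiting amber bottles at (188,268) and (204,222). The well is at (285,222), with its free places on the left. The green (358,180) and yellow (355,236) bottles are look-alikes, so I leave them alone. The lifter hook is at (376,299) with its grip at the right, and the cover is at (455,208) with its bar running along the image's horizontal.

```bash
cat >> h.py <<'E'
from scipy.optimize import least_squares
BOT=[(.0192,0),(.0192,.067),(.010,.067),(.010,.078),(.006,.100),(.002,.102)]
def rev(prof,x,y,z0=0,n=32):
    a=np.linspace(0,2*np.pi,n,endpoint=False)
    return np.array([[x+r*np.cos(t),y+r*np.sin(t),z0+z] for r,z in prof for t in a])
def bbox(i,P): p=proj(i,P); return np.r_[p.min(0),p.max(0)]
def fit(obs,prof,x0,z0=0):
    f=lambda p:np.concatenate([bbox(i,rev(prof,p[0],p[1],z0))-np.array(e) for i,e in obs])
    r=least_squares(f,x0,loss='soft_l1'); return r.x,np.round(r.fun,1)
E
python3 - <<'E'
from h import *
t=imaging.camera_info('top'); s=imaging.camera_info('scene')
def go(n,prof,te,se,z0=0):
    p0=ray(t,((te[0]+te[2])/2,(te[1]+te[3])/2),.03)[:2]
    a=fit([(t,te)],prof,p0,z0); print(n,'top',np.round(a[0],4),a[1])
    if se is not None:
        b=fit([(t,te),(s,se)],prof,p0,z0); print('   both',np.round(b[0],4),b[1])
go('b6',BOT,[176,261,203,279],[198,224,214,265])
go('b7',BOT,[197,217,216,235],[240,212,254,252])
for e in [[288,223,307,244],[282,189,300,214],[296,209,312,228],[278,208,293,231],[269,228,291,246]]: go('r',BOT,e,None,.014)
go('well',[(.067,.046),(.067,.04)],[253,192,313,252],None)
COV=[(.078,0),(.0725,.01),(.0725,.08),(.06,.091)]
go('cover',COV,[416,172,491,247],[448,248,538,326])
for u in [(447,203),(476,201)]: print('bar',np.round(ray(t,u,.125),4))
for u in [(374,300),(410,294),(448,288)]: print('lifter',np.round(ray(t,u,.01),4))
for n,u in [('beaker',(236,312)),('funnel',(308,308)),('a1',(263,291)),('a2',(274,302)),('yellow',(355,236)),('green',(358,180))]: print(n,np.round(ray(t,u,.03),3))
save('top','topz.png',(240,160,340,280),5)
E
```

```text
b6 top [0.4881 0.3267] [ 0.6 -1.4 -0.7  1.7]
   both [0.4895 0.3267] [ 0.6 -2.1 -0.7  1.1 -3.  -2.3  1.7  3.4]
b7 top [0.5868 0.2905] [-2.  -2.2  3.1  2.9]
   both [0.5905 0.2906] [-2.  -3.9  3.1  1.4 -2.6 -1.4  1.6  2.8]
r top [0.5632 0.0862] [ 0.1 -1.1 -0.1  1.2]
r top [0.6369 0.1   ] [-0.5  0.1  0.5 -0.2]
r top [0.5963 0.0712] [-1.1 -2.1  1.3  2.8]
r top [0.5956 0.1117] [-1.8 -0.4  2.6  0.4]
r top [0.5551 0.1251] [ 0.9 -2.1 -1.1  3. ]
well top [0.5925 0.119 ] [-0.1  0.5  0.1 -0.5]
cover top [ 0.6142 -0.2609] [-1.6  0.2  1.3 -0.3]
   both [ 0.6158 -0.2603] [-1.9 -0.5  0.9 -0.9 -0.4  1.2  0.   3.5]
bar [ 0.6055 -0.2249  0.125 ]
bar [ 0.6084 -0.2841  0.125 ]
lifter [ 0.4174 -0.0802  0.01  ]
lifter [ 0.4294 -0.1606  0.01  ]
lifter [ 0.4414 -0.2454  0.01  ]
beaker [0.395 0.224 0.03 ]
funnel [0.401 0.066 0.03 ]
a1 [0.44  0.165 0.03 ]
a2 [0.416 0.141 0.03 ]
yellow [ 0.559 -0.041  0.03 ]
green [ 0.691 -0.053  0.03 ]
```

View pics/topz.png

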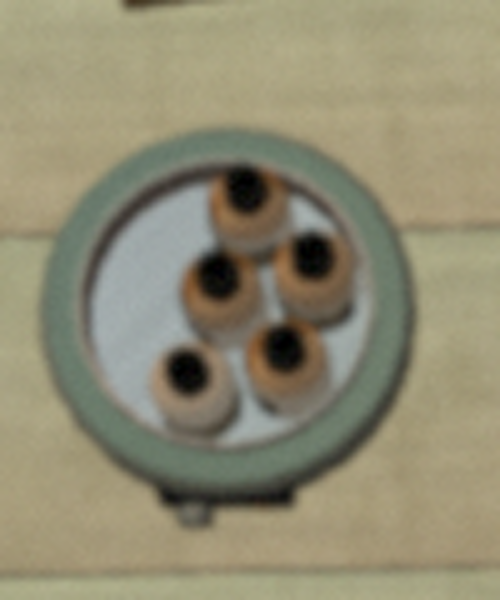

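Five bottles are in the well: one in the middle, with ring bottles at about −19°, −87°, −137° and 166°. That leaves the free places at about 104° and 43°. Next I go above bottle_6 and look with the wrist camera.

Call:
play_rows([
  {"claw":4.5,"delta_pos":[-5.3,-1.3,0.5],"twist":-8},
  {"claw":4.5,"delta_pos":[-10.6,-2.6,1],"twist":-8},
  {"claw":4.5,"delta_pos":[-15.8,-4,1.5],"twist":-8},
  {"claw":4.5,"delta_pos":[-21,-5.3,2],"twist":-8},
  {"claw":4.5,"delta_pos":[-26.3,-6.6,2.5],"twist":-8},
  {"claw":4.5,"delta_pos":[-31.6,-7.9,3],"twist":-8},
  {"claw":4.5,"delta_pos":[-31.6,-7.9,3],"twist":-8},
], force=30)

```text
clock: 1.92
tcp_pos: [0.4916, 0.3245, 0.2005]
orientation: [0.0, 0.139, 0.99, -0.0]
wrist_force: [-1.0, 0.5, 0.5]
finger_gap: 0.0449
```

```bash
cat >> h.py <<'E'
from scipy.spatial.transform import Rotation as Ro
def tool(s=None):
    s=s or get_state(); w,x,y,z=s['orientation']; return np.array(s['tcp_pos']),Ro.from_quat([x,y,z,w]).as_matrix()
def to(target,s=None):
    p,R=tool(s); return np.round(100*R.T@(np.array(target)-p),2)
def yaw(): R=tool()[1]; return round(float(np.degrees(np.arctan2(R[1,0],R[0,0]))),2)
E
python3 - <<'E'
from h import *
print(tool()[0],yaw(),get_state()['finger_gap'])
w=imaging.camera_info('wrist'); save('wrist','w1.png')
for d in spotter.spot_in('wrist','bottle_6'):
    e=d['extent']; p0=ray(w,((e[0]+e[2])/2,(e[1]+e[3])/2),.05)[:2]; f=fit([(w,e)],BOT,p0)
    print(round(d['conf'],2),np.round(e),np.round(f[0],4),f[1])
E
```

```text
[0.4915508  0.32448864 0.20049036] 163.97 0.04494497256043336
0.85 [ 26. 348.  90. 413.] [0.5533 0.0987] [ -1.6 -27.2  30.3   3. ]
0.85 [301. 307. 348. 398.] [0.5919 0.2993] [-2.7 -4.   2.8  1.6]
0.75 [ 74. 339. 149. 377.] [0.5345 0.1479] [ -1.3 -51.2  13.4   2.1]
0.69 [ 90. 425. 106. 451.] [0.5946 0.1304] [ -1.5 -73.6  63.8   3.2]
0.58 [300. 182. 357. 248.] [0.4898 0.3309] [-0.4 -2.9  0.4  1.6]
```

View pics/w1.png

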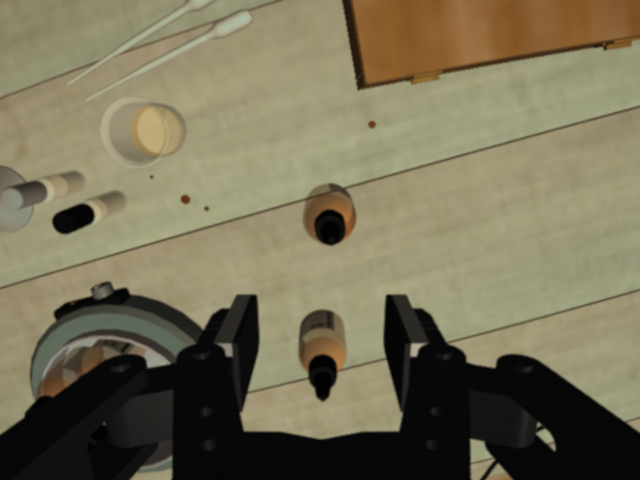

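Wrist view: bottle_6 is at (330,215) and bottle_7 at (323,352). The beaker, atomisers and the edge of the well are at the left. I check the calibration against the tool axis.

Run:
```python
from h import *
w=imaging.camera_info('wrist'); t=imaging.camera_info('top')
p,R=tool()
print('tcp',proj(w,[p,p+[0,0,.019]]))
for q in [(.4895,.3267),(.4898,.3309),(.4898,.329)]:
    print(q,np.round(proj(w,[[*q,0],[*q,.067],[*q,.102]])).tolist(), np.round(proj(t,[[*q,0],[*q,.067],[*q,.102]])).tolist(),np.round(bbox(w,rev(BOT,*q))))
print(to([.4897,.3295,.12]),to([.4897,.3295,.0695]))
```

```text
tcp [[318.47021414 316.44909174]
 [318.13366031 342.57395295]]
(0.4895, 0.3267) [[320.0, 208.0], [320.0, 228.0], [320.0, 242.0]] [[194.0, 272.0], [186.0, 268.0], [181.0, 266.0]] [291. 184. 349. 255.]
(0.4898, 0.3309) [[325.0, 207.0], [326.0, 226.0], [327.0, 241.0]] [[192.0, 272.0], [184.0, 268.0], [179.0, 265.0]] [297. 183. 355. 254.]
(0.4898, 0.329) [[323.0, 207.0], [323.0, 227.0], [324.0, 242.0]] [[193.0, 272.0], [185.0, 268.0], [180.0, 265.0]] [295. 184. 352. 255.]
[-0.01  0.3   8.11] [-1.000e-02  3.000e-01  1.316e+01]
```

Call:
play_rows([
  {"claw":4.5,"delta_pos":[0,0.4,4],"twist":0},
  {"claw":4.5,"delta_pos":[0,0.4,8.1],"twist":0},
  {"claw":4.5,"delta_pos":[0,0.4,11.5],"twist":0},
  {"claw":4.5,"delta_pos":[0,0.4,13.1],"twist":0},
  {"claw":4.5,"delta_pos":[0,0.4,13.1],"twist":0},
  {"claw":1,"delta_pos":[0,0.4,13.1],"twist":0},
  {"claw":1,"delta_pos":[0,0.4,13.1],"twist":0},
  {"claw":1,"delta_pos":[0,0.4,13.1],"twist":0},
  {"claw":1,"delta_pos":[0,0.4,13.1],"twist":0},
  {"claw":1,"delta_pos":[0,0.4,13.1],"twist":0},
], force=30)

```text
clock: 3.28
tcp_pos: [0.491, 0.3314, 0.0721]
orientation: [0.001, 0.137, 0.991, 0.001]
wrist_force: [-1.3, -1.0, 7.5]
finger_gap: 0.0174
```

Call:
play_rows([
  {"claw":1,"delta_pos":[0,0,-0.6],"twist":0},
  {"claw":1,"delta_pos":[0,0,-3],"twist":0},
  {"claw":1,"delta_pos":[0,0,-8],"twist":0},
  {"claw":1,"delta_pos":[0,0,-14],"twist":0},
  {"claw":1,"delta_pos":[0,0,-14],"twist":0},
], force=40)

```text
clock: 3.9
tcp_pos: [0.4927, 0.3323, 0.2163]
orientation: [0.004, 0.137, 0.991, 0.003]
wrist_force: [-0.1, -1.0, -0.4]
finger_gap: 0.017
```

Run:
```python
from h import *
p,R=tool();print(p,yaw(),get_state()['finger_gap'],np.round(get_state()['wrist_force'],2))
w=imaging.camera_info('wrist'); im=imaging.read_camera('wrist')[:,:,::-1]
s=imaging.camera_info('scene'); sc=imaging.read_camera('scene')[:,:,::-1]
q=proj(s,[p])[0].astype(int); c=sc[q[1]-80:q[1]+80,q[0]-40:q[0]+40]
print(q,spotter.spot_in('scene','bottle_6')[:10])
a=im[:, :]; b=cv2.resize(c,None,fx=2,fy=3,interpolation=cv2.INTER_CUBIC)
cv2.imwrite('pics/w2.png',np.hstack([a,b]) if b.shape[0]==480 else a)
```

```text
[0.49266885 0.33234051 0.21631694] 164.29 0.016970958082929952 [-0.06 -1.03 -0.43]
[196 169] [{'extent': [285.6, 223.1, 304.4, 259.4], 'conf': 0.97}, {'extent': [393.2, 224.8, 409.0, 271.0], 'conf': 0.89}, {'extent': [359.7, 247.5, 385.1, 293.6], 'conf': 0.79}, {'extent': [302.2, 216.6, 315.6, 247.1], 'conf': 0.76}, {'extent': [323.1, 217.4, 336.1, 255.7], 'conf': 0.71}, {'extent': [447.7, 239.5, 539.0, 328.9], 'conf': 0.67}, {'extent': [191.9, 171.5, 207.6, 206.2], 'conf': 0.65}, {'extent': [323.1, 211.8, 331.5, 238.9], 'conf': 0.64}, {'extent': [310.8, 229.2, 326.3, 257.7], 'conf': 0.6}, {'extent': [238.9, 211.7, 253.2, 251.5], 'conf': 0.57}]
```

View pics/w2.png

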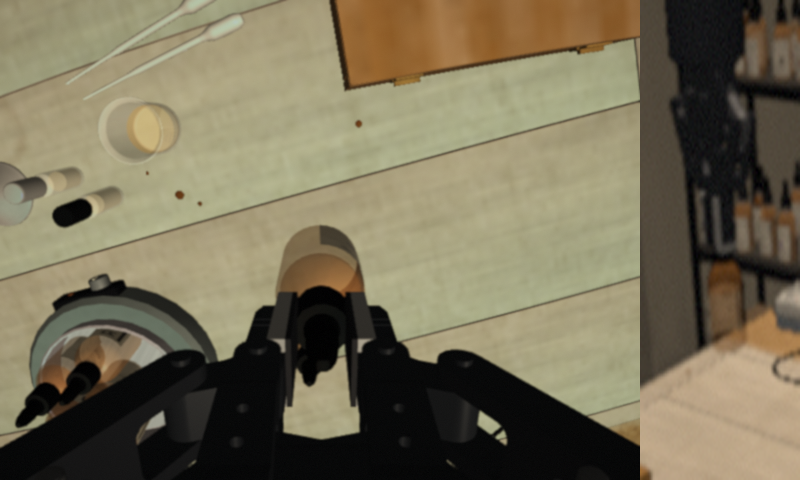

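Bottle_6 is held upright between the pads (body columns 278–362). Now I refine the well centre and the bottle positions in it.

Run:
```python
from h import *
t=imaging.camera_info('top')
e=[257.6,193,314.4,250]
print('inner',fit([(t,e)],[(.064,.046)],[.59,.115]))
e=[248.4,185.6,322.4,259]
print('outer',fit([(t,e)],[(.086,.034),(.086,.0)],[.59,.115]))
# bulb tips from 5x crop
im=imaging.read_camera('top'); c=im[160:280,240:340]
dark=(c.max(2)<60).astype(np.uint8); n,l,st,ce=cv2.connectedComponentsWithStats(dark)
for k in range(1,n):
    if 15<st[k,4]<120: u=ce[k]+[240,160]; print(st[k,4],np.round(u,1),np.round(ray(t,u,.014+.088)[:2],4))
```

```text
inner (array([0.59291687, 0.1122958 ]), array([-0.3,  0.6,  0.3, -0.5]))
outer (array([0.59760287, 0.11456312]), array([-1.1, -1.7,  1.1,  1.4]))
57 [288.6 197.3] [0.6315 0.1024]
51 [302.  210.9] [0.6012 0.0743]
56 [283.1 214.5] [0.5941 0.1141]
54 [296.5 229.2] [0.5617 0.0862]
45 [277.  234.2] [0.5519 0.1271]
69 [286.3 258.8] [0.4993 0.108 ]
```

Call:
play_rows([
  {"claw":1,"delta_pos":[-3,-2.4,0],"twist":0},
  {"claw":1,"delta_pos":[-7.5,-6,0],"twist":0},
  {"claw":1,"delta_pos":[-12,-9.7,0],"twist":0},
  {"claw":1,"delta_pos":[-16,-13,0],"twist":0},
  {"claw":1,"delta_pos":[-18,-14.6,0],"twist":0},
  {"claw":1,"delta_pos":[-18,-14.6,0],"twist":0},
  {"claw":1,"delta_pos":[-18,-14.6,0],"twist":0},
])

```text
clock: 4.97
tcp_pos: [0.6226, 0.1426, 0.2094]
orientation: [-0.001, 0.136, 0.991, 0.0]
wrist_force: [-1.5, 0.2, -1.0]
finger_gap: 0.0167
```

Run:
```python
from h import *
p,R=tool();print(p,yaw(),to([.6265,.1428,.09]))
w=imaging.camera_info('wrist'); im=imaging.read_camera('wrist')[:,:,::-1].copy()
# overlays: expected ring bottle tops, site body circle at z=.081, well inner collar
for q in [(.6315,.1024),(.6012,.0743),(.594,.1141),(.5617,.0862),(.5519,.1271)]:
    for z,r in [(.081,.0192),(.116,.002)]:
        cv2.polylines(im,[proj(w,rev([(r,z)],*q)).astype(int)],True,(0,0,255),1)
cv2.polylines(im,[proj(w,rev([(.064,.046)],.594,.1135)).astype(int)],True,(255,0,255),1)
b=p+[-.001,0,-.070]
for z in (0,.067): cv2.polylines(im,[proj(w,rev([(.0192,b[2]+z)],b[0],b[1])).astype(int)],True,(0,255,0),1)
cv2.imwrite('pics/w3.png',im)
```

```text
[0.62256769 0.14256034 0.20944643] 164.34 [-0.4   0.13 11.94]
```

View pics/w3.png

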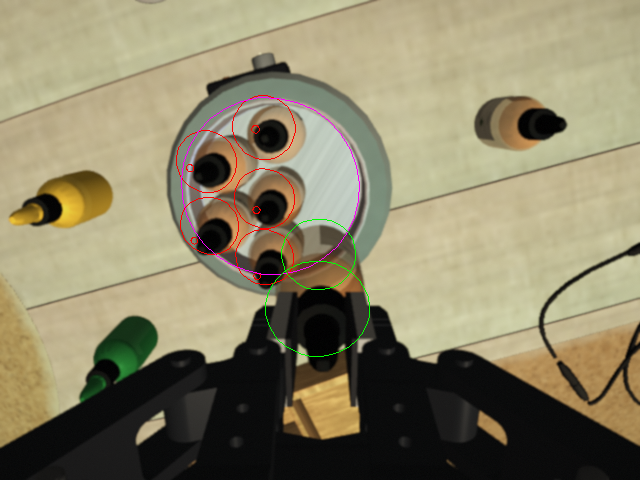

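The overlays, made from the top-camera estimates, sit about 10 px left of the real bottles. The top camera is therefore biased about 5 mm in y, and bottles 6 and 7 showed the same shift. I refit the well from the wrist view.

Run:
```python
from h import *
p,R=tool()
w=imaging.camera_info('wrist'); im=imaging.read_camera('wrist')
print('outer',fit([(w,[167,72,391,292])],[(.086,.034)],[.59,.115]))
hsv=cv2.cvtColor(im,cv2.COLOR_RGB2HSV); 
for d in spotter.spot_in('wrist','bottle_1'):
    e=d['extent']; z0=.014 if 150<e[0]<320 else 0
    f=fit([(w,e)],BOT,ray(w,((e[0]+e[2])/2,(e[1]+e[3])/2),.05)[:2],z0); print(round(d['conf'],2),np.round(e),np.round(f[0],4),f[1])
for d in spotter.spot_in('wrist','well'): print(d, fit([(w,d['extent'])],[(.086,.034)],[.59,.115]),fit([(w,d['extent'])],[(.067,.046)],[.59,.115]))
# dark collars
dark=(im.max(2)<45).astype(np.uint8); dark[300:]=0; n,l,st,ce=cv2.connectedComponentsWithStats(dark)
for k in range(1,n):
    if 300<st[k,4]<3000: print(st[k],np.round(ce[k]),np.round(ray(w,ce[k],.014+.085)[:2],4))
```

```text
outer (array([0.59861491, 0.11746513]), array([-3.3, -0.9,  2.5,  6.9]))
0.9 [  8. 170. 112. 230.] [ 0.5583 -0.0353] [-1.3 -3.6  5.   2.2]
0.89 [246. 166. 302. 228.] [0.597  0.1203] [-1.4 -4.7  6.2  1.9]
0.87 [195. 134. 259. 194.] [0.5668 0.0965] [-1.4 -2.4  8.9  1.5]
0.84 [277. 225. 365. 373.] [0.6989 0.1254] [ 21.   52.7 -12.8  -1.7]
0.78 [ 80. 315. 159. 400.] [ 0.6891 -0.0452] [-1.3 -5.1  3.9  2.1]
0.75 [251. 220. 299. 287.] [0.6364 0.1106] [-1.4 -8.3 10.9  1.4]
0.72 [197. 190. 256. 257.] [0.6073 0.0828] [-1.4 -3.8 10.1  1.9]
0.67 [246. 105. 306. 164.] [0.5581 0.133 ] [-1.3 -1.7  4.   2.9]
0.64 [475.  94. 568. 150.] [0.5947 0.2952] [-4.9 -1.5  1.1  2.3]
{'extent': [181.7, 100.8, 369.5, 276.9], 'conf': 0.7} (array([0.61332372, 0.09804804]), array([-34.6,  -0.8,   3.4,  44. ])) (array([0.59882282, 0.11646204]), array([ 1. , -1.8, -1. ,  5.9]))
[207  63  82  31 426] [248.  75.] [0.5223 0.1297]
[ 518  109   47   30 1079] [539. 124.] [0.5918 0.2839]
[254 120  33  32 812] [270. 136.] [0.5573 0.1318]
[193 154  37  33 927] [211. 170.] [0.5664 0.0924]
[254 190  32  35 846] [270. 207.] [0.597  0.1191]
[ 24 194  37  31 540] [ 47. 207.] [ 0.5591 -0.0139]
[197 219  34  35 934] [213. 236.] [0.6049 0.08  ]
[549 243  91  57 316] [600. 266.] [0.6905 0.311 ]
[254 250  31  38 855] [269. 268.] [0.6338 0.1071]
[291 286  61  14 540] [321. 294.] [0.6595 0.1334]
```

Call:
play_rows([
  {"claw":1,"delta_pos":[-0.1,0.6,0],"twist":0},
  {"claw":1,"delta_pos":[-0.1,0.6,3],"twist":0},
  {"claw":1,"delta_pos":[-0.1,0.6,6],"twist":0},
  {"claw":1,"delta_pos":[-0.1,0.6,9],"twist":0},
  {"claw":1,"delta_pos":[-0.1,0.6,11.2],"twist":0},
  {"claw":1,"delta_pos":[-0.1,0.6,12],"twist":0},
  {"claw":1,"delta_pos":[-0.1,0.6,12],"twist":0},
])

```text
clock: 6.05
tcp_pos: [0.6261, 0.1476, 0.0902]
orientation: [-0.0, 0.136, 0.991, 0.0]
wrist_force: [0.1, -0.2, -0.5]
finger_gap: 0.017
```

Call:
play_rows([
  {"claw":1,"delta_pos":[0,0,0.2],"twist":0},
  {"claw":1,"delta_pos":[0,0,0.4],"twist":0},
  {"claw":1,"delta_pos":[0,0,0.4],"twist":0},
])

```text
clock: 6.42
tcp_pos: [0.6264, 0.1472, 0.0867]
orientation: [0.0, 0.137, 0.991, 0.0]
wrist_force: [-0.3, -0.1, -0.6]
finger_gap: 0.0168
```

Call:
play_rows([
  {"claw":1,"delta_pos":[0,0,0.1],"twist":0},
  {"claw":1,"delta_pos":[0,0,0.2],"twist":0},
  {"claw":1,"delta_pos":[0,0,0.2],"twist":0},
])

```text
clock: 6.8
tcp_pos: [0.6273, 0.1471, 0.0863]
orientation: [0.002, 0.137, 0.991, 0.0]
wrist_force: [-2.0, -0.7, 7.2]
finger_gap: 0.017
```

Floor contact (7 N). I release with a small opening, then rise.

Call:
play_rows([
  {"claw":2.8,"delta_pos":[0,0,-0.1],"twist":0},
  {"claw":2.8,"delta_pos":[0,0,-0.1],"twist":0},
  {"claw":2.8,"delta_pos":[0,0,-0.2],"twist":0},
  {"claw":2.8,"delta_pos":[0,0,-2],"twist":0},
  {"claw":2.8,"delta_pos":[0,0,-5],"twist":0},
  {"claw":4.5,"delta_pos":[0,0,-9],"twist":0},
  {"claw":4.5,"delta_pos":[0,0,-12.5],"twist":0},
  {"claw":4.5,"delta_pos":[0,0,-12.5],"twist":0},
])

```text
clock: 7.8
tcp_pos: [0.6281, 0.1474, 0.2128]
orientation: [0.003, 0.137, 0.991, 0.001]
wrist_force: [0.8, 0.2, -0.4]
finger_gap: 0.0453
```

Run:
```python
from h import *
p,R=tool();print(p,yaw(),get_state()['finger_gap'])
w=imaging.camera_info('wrist'); im=imaging.read_camera('wrist'); cv2.imwrite('pics/w4.png',im[:,:,::-1])
for d in spotter.spot_in('wrist','bottle_1'):
    e=d['extent']; z0=.014 if 150<e[0]<400 else 0
    f=fit([(w,e)],BOT,ray(w,((e[0]+e[2])/2,(e[1]+e[3])/2),.05)[:2],z0); print(round(d['conf'],2),np.round(e),np.round(f[0],4),f[1])
print(to([.5935,.296,.2]),to([.5935,.296,.07]))
```

```text
[0.6280812 0.1474176 0.2128302] 164.29 0.04529482833079678
0.96 [238. 159. 296. 220.] [0.5979 0.1211] [-1.3 -5.   5.1  1.9]
0.95 [185. 129. 248. 184.] [0.5655 0.096 ] [-1.4 -6.3 10.2  1.9]
0.93 [290. 182. 347. 248.] [0.625 0.148] [-0.9 -4.   0.9  1.8]
0.88 [188. 183. 252. 250.] [0.6078 0.0827] [-1.4 -3.1  6.5  1.8]
0.86 [237.  95. 299. 154.] [0.5575 0.134 ] [-1.3 -1.7  3.5  2.9]
0.85 [ 76. 307. 155. 374.] [ 0.6771 -0.0371] [ -1.3 -18.6   4.5   2.2]
0.7 [242. 213. 296. 277.] [0.6365 0.1107] [-1.4 -8.8  5.9  2.3]
0.68 [  2. 162. 108. 219.] [ 0.5568 -0.0331] [-1.2 -5.   3.6  2.5]
0.67 [466.  87. 558. 144.] [0.5961 0.2962] [-3.4 -1.2  1.1  1.7]
[ 7.18 13.44  0.91] [ 7.19 13.44 13.91]
```

View pics/w4.png

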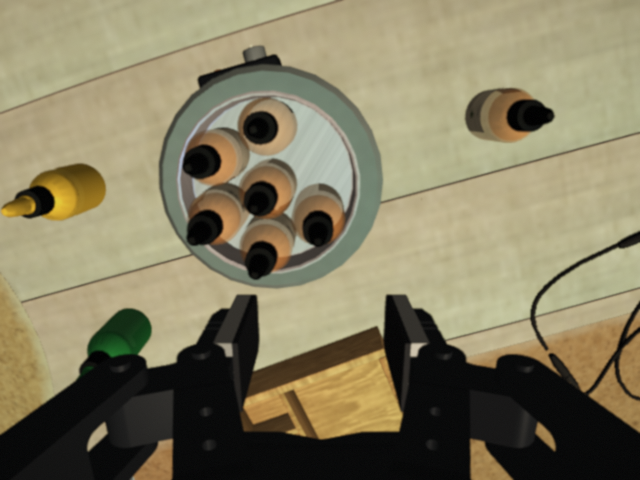

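Bottle_6 stands in the ring at (318,215) and the remaining gap is at (325,155). I go for bottle_7 now.

Call:
play_rows([
  {"claw":4.5,"delta_pos":[1.8,3.4,0],"twist":0},
  {"claw":4.5,"delta_pos":[4,7.5,0],"twist":0},
  {"claw":4.5,"delta_pos":[6.2,11.6,1],"twist":0},
  {"claw":4.5,"delta_pos":[7.2,13.5,3],"twist":0},
  {"claw":4.5,"delta_pos":[7.2,13.5,7],"twist":0},
  {"claw":4.5,"delta_pos":[7.2,13.5,11],"twist":0},
  {"claw":4.5,"delta_pos":[7.2,13.5,14.1],"twist":0},
  {"claw":4.5,"delta_pos":[7.2,13.5,14.1],"twist":0},
  {"claw":1,"delta_pos":[7.2,13.5,14.1],"twist":0},
  {"claw":1,"delta_pos":[7.2,13.5,14.1],"twist":0},
  {"claw":1,"delta_pos":[7.2,13.5,14.1],"twist":0},
  {"claw":1,"delta_pos":[7.2,13.5,14.1],"twist":0},
], force=40)

```text
clock: 9.4
tcp_pos: [0.5942, 0.2968, 0.0696]
orientation: [0.001, 0.137, 0.991, 0.0]
wrist_force: [-1.0, -0.8, 3.2]
finger_gap: 0.0174
```

Call:
play_rows([
  {"claw":1,"delta_pos":[0,0,-0.6],"twist":0},
  {"claw":1,"delta_pos":[0,0,-4],"twist":0},
  {"claw":1,"delta_pos":[0,0,-9],"twist":0},
  {"claw":1,"delta_pos":[0,0,-14],"twist":0},
  {"claw":1,"delta_pos":[-3,-3,-14],"twist":0},
  {"claw":1,"delta_pos":[-3,-8,-14],"twist":0},
  {"claw":1,"delta_pos":[-3,-13.4,-14],"twist":0},
  {"claw":1,"delta_pos":[-3,-13.4,-14],"twist":0},
  {"claw":1,"delta_pos":[-3,-13.4,-14],"twist":0},
])

```text
clock: 10.52
tcp_pos: [0.5863, 0.1596, 0.2088]
orientation: [0.0, 0.137, 0.991, 0.0]
wrist_force: [0.2, -0.7, -0.8]
finger_gap: 0.0172
```

Run:
```python
from h import *
p,R=tool();print(p,yaw(),get_state()['finger_gap'],to([.586,.1585,.085]))
w=imaging.camera_info('wrist'); im=imaging.read_camera('wrist'); cv2.imwrite('pics/w5.png',im[:,:,::-1])
for d in spotter.spot_in('wrist','bottle_1'):
    e=d['extent']; z0=.014 if 150<e[0]<450 else 0
    if e[3]>330 and 260<e[0]<320: z0=p[2]-.070
    f=fit([(w,e)],BOT,ray(w,((e[0]+e[2])/2,(e[1]+e[3])/2),.05)[:2],z0); print(round(d['conf'],2),np.round(e),np.round(f[0],4),f[1])
hsv=cv2.cvtColor(im,cv2.COLOR_RGB2HSV)
print('base row pred',[proj(w,rev([(.0192,p[2]-.070)],p[0]+dx,p[1]))[:,1].min() for dx in (-.003,0,.003)])
cv2.imwrite('pics/w5.png',im[180:400,220:420,::-1])
```

```text
[0.58633282 0.15957832 0.20881883] 164.25 0.017214534027018676 [ 1.000e-02 -1.200e-01  1.238e+01]
0.97 [ 11. 218. 110. 284.] [ 0.5594 -0.0353] [-1.3 -2.8  5.5  2.4]
0.82 [190. 186. 249. 248.] [0.5642 0.0975] [-1.4 -7.7 12.2  2.2]
0.79 [ 95. 354. 150. 389.] [ 0.6469 -0.0133] [ -1.4 -53.4  24.8   2.2]
0.76 [278. 226. 367. 377.] [0.5865 0.1614] [-6.8 -6.3  8.2  1.1]
0.74 [191. 241. 246. 318.] [0.6084 0.0819] [-1.5 -5.2 13.4  1.4]
0.66 [241. 219. 297. 291.] [0.6008 0.1206] [-1.4 -4.4  5.2  1.3]
0.58 [239. 160. 298. 219.] [0.554  0.1351] [-1.3 -7.4  4.9  2. ]
0.56 [244. 279. 277. 325.] [0.6226 0.1153] [ -1.5 -37.6  26.    1.5]
base row pred [np.float64(214.94948091302933), np.float64(220.53330311429283), np.float64(226.07849395144024)]
```

View pics/w5.png

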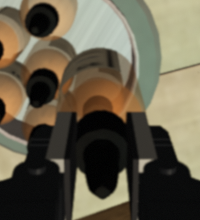

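Held bottle_7 is centred in the grip and already above the gap, so I lower it.

Call:
play_rows([
  {"claw":1,"delta_pos":[0,0,3],"twist":0},
  {"claw":1,"delta_pos":[0,0,6],"twist":0},
  {"claw":1,"delta_pos":[0,0,9],"twist":0},
  {"claw":1,"delta_pos":[0,0,11.2],"twist":0},
  {"claw":1,"delta_pos":[0,0,12.1],"twist":0},
  {"claw":1,"delta_pos":[0,0,12.3],"twist":0},
  {"claw":1,"delta_pos":[0,0,12.4],"twist":0},
  {"claw":1,"delta_pos":[0,0,12.4],"twist":0},
])

```text
clock: 11.62
tcp_pos: [0.5867, 0.1597, 0.0852]
orientation: [0.001, 0.137, 0.991, 0.0]
wrist_force: [0.7, -0.5, -0.7]
finger_gap: 0.0175
```

Call:
play_rows([
  {"claw":1,"delta_pos":[0,0,0.1],"twist":0},
  {"claw":1,"delta_pos":[0,0,0.2],"twist":0},
  {"claw":1,"delta_pos":[0,0,0.2],"twist":0},
])

```text
clock: 12.0
tcp_pos: [0.5868, 0.1594, 0.0836]
orientation: [0.001, 0.137, 0.991, 0.0]
wrist_force: [-1.6, -0.3, 5.2]
finger_gap: 0.0176
```

Call:
play_rows([
  {"claw":2.8,"delta_pos":[0,0,-0.1],"twist":0},
  {"claw":2.8,"delta_pos":[0,0,-0.1],"twist":0},
  {"claw":2.8,"delta_pos":[0,0,-0.2],"twist":0},
  {"claw":2.8,"delta_pos":[0,0,-2],"twist":0},
  {"claw":2.8,"delta_pos":[0,0,-5],"twist":0},
  {"claw":4.5,"delta_pos":[0,0,-9],"twist":0},
  {"claw":4.5,"delta_pos":[0,0,-13],"twist":0},
  {"claw":4.5,"delta_pos":[0,0,-13],"twist":0},
])

```text
clock: 13.0
tcp_pos: [0.5882, 0.1599, 0.2162]
orientation: [0.003, 0.137, 0.991, 0.001]
wrist_force: [-0.0, 0.7, 0.1]
finger_gap: 0.0451
```

Run:
```python
from h import *
p,R=tool();print(p,yaw())
w=imaging.camera_info('wrist'); im=imaging.read_camera('wrist'); cv2.imwrite('pics/w6.png',im[:,:,::-1])
for d in spotter.spot_in('wrist','bottle_1'):
    e=d['extent']; z0=.014 if 150<e[0]<450 else 0
    f=fit([(w,e)],BOT,ray(w,((e[0]+e[2])/2,(e[1]+e[3])/2),.05)[:2],z0); print(round(d['conf'],2),np.round(e),np.round(f[0],4),f[1])
for d in spotter.spot_in('wrist','well'): print(d, fit([(w,d['extent'])],[(.067,.046)],[.59,.115]))
print(to([.48,-.15,.25]))
```

```text
[0.58818913 0.15985285 0.21621628] 164.29
0.98 [292. 182. 345. 245.] [0.5844 0.1606] [-2.6 -5.1  2.5  2.1]
0.89 [291. 241. 342. 308.] [0.6261 0.1473] [ -2.  -11.3   2.    1.5]
0.81 [244. 215. 295. 280.] [0.5999 0.1223] [-1.4 -7.   7.6  2.3]
0.74 [195. 235. 247. 311.] [0.6098 0.083 ] [-1.5 -3.5 14.1  1.4]
0.66 [239. 154. 299. 213.] [0.5544 0.1349] [-1.2 -4.8  2.9  1.9]
0.61 [247. 266. 295. 335.] [0.6357 0.1124] [ -1.5 -14.7   8.4   1.6]
0.6 [ 14. 211. 113. 279.] [ 0.56   -0.0367] [-1.2 -0.8  3.3  0.8]
0.56 [186. 181. 250. 241.] [0.5631 0.0941] [-1.4 -7.   6.2  2.2]
0.52 [ 93. 346. 159. 434.] [ 0.6901 -0.0388] [-1.4 -5.2  8.8  2.6]
{'extent': [179.8, 155.3, 356.3, 321.5], 'conf': 0.75} (array([0.60017873, 0.11618639]), array([-0. , -1. ,  0. ,  2.1]))
[  1.79 -32.65  -3.85]
```

View pics/w6.png

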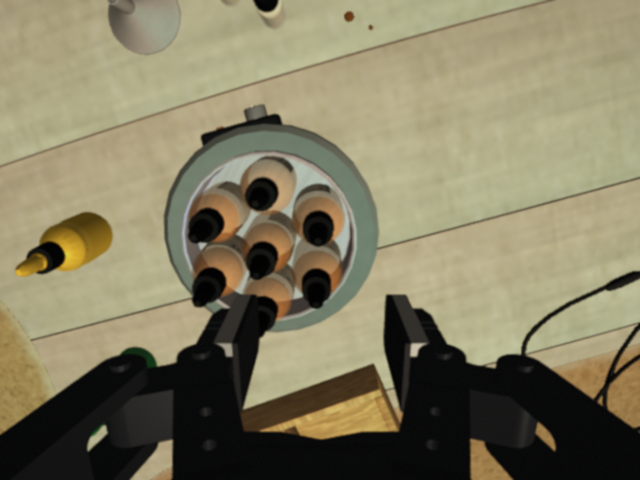

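All seven stand upright and close-packed: the new pair is at (318,215) and (318,275). Next the lifter. I turn the tool so its jaws straddle the grip, and look from above.

Call:
play_rows([
  {"claw":4.5,"delta_pos":[0.4,-3.4,-1],"twist":-10},
  {"claw":4.5,"delta_pos":[0.9,-6.8,-2.4],"twist":-20},
  {"claw":4.5,"delta_pos":[1.3,-10.3,-2.4],"twist":-30},
  {"claw":4.5,"delta_pos":[1.8,-13.7,-2.4],"twist":-40},
  {"claw":4.5,"delta_pos":[2.2,-17.1,-2.4],"twist":-50},
  {"claw":4.5,"delta_pos":[2.6,-20.5,-2.4],"twist":-60},
  {"claw":4.5,"delta_pos":[3,-24,-2.4],"twist":-70},
  {"claw":4.5,"delta_pos":[3.5,-27.4,-2.4],"twist":-80},
  {"claw":4.5,"delta_pos":[4,-31,-2.4],"twist":-90},
  {"claw":4.5,"delta_pos":[4.4,-34.3,-2.4],"twist":-100},
  {"claw":4.5,"delta_pos":[4.8,-37.7,-2.4],"twist":-110},
  {"claw":4.5,"delta_pos":[4.8,-37.7,-2.4],"twist":-114},
])

```text
clock: 14.65
tcp_pos: [0.4362, -0.1918, 0.2345]
orientation: [0.0, 0.756, -0.654, -0.002]
wrist_force: [0.8, -0.2, -0.6]
finger_gap: 0.0451
```

Run:
```python
from h import *
p,R=tool();print(p,yaw(),np.round(get_state()['joint_pos'],2))
w=imaging.camera_info('wrist'); im=imaging.read_camera('wrist'); cv2.imwrite('pics/w7.png',im[:,:,::-1])
for n in ['lifter','lifter_hook','cover','cover_loop']:
    for d in spotter.spot_in('wrist',n): print(n,d)
print(proj(w,[p]),proj(w,[[.435,-.196,.012],[.419,-.085,.012],[.61,-.25,.125]]))
```

```text
[ 0.43623291 -0.19180149  0.23450776] -81.73 [-0.58  0.12 -0.19  1.26 -0.   -2.3 ]
lifter {'extent': [308.4, 138.5, 336.5, 330.9], 'conf': 0.59}
lifter_hook {'extent': [306.9, 137.3, 336.7, 326.4], 'conf': 0.8}
cover {'extent': [0.1, 0.0, 210.9, 185.7], 'conf': 0.78}
cover_loop {'extent': [0.0, 0.0, 211.7, 186.1], 'conf': 0.79}
[[321.80717755 313.59499585]] [[322.68928603 195.1983564 ]
 [322.48474226 314.92597711]
 [ 37.10588712  96.61228408]]
```

View pics/w7.png

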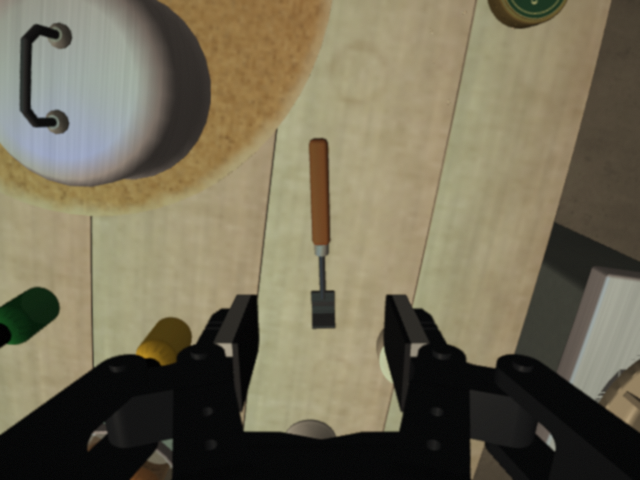

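The lifter lies with its grip at (318,140)–(321,245) and its hook end at row 328. The loop bar is at about (25,40)–(25,113). The jaws already straddle the lifter's line.

Run:
```python
from h import *
w=imaging.camera_info('wrist'); p,R=tool()
im=cv2.imread('pics/w7.png')
# wooden grip segmentation
hsv=cv2.cvtColor(im,cv2.COLOR_BGR2HSV)[130:260,295:345]
m=((hsv[...,1]>130)&(hsv[...,2]<190)).astype(np.uint8); n,l,st,ce=cv2.connectedComponentsWithStats(m); k=1+np.argmax(st[1:,4])
pts=np.argwhere(l==k)[:,::-1]+[295,130]; r=cv2.minAreaRect(pts.astype(np.float32)); print(r)
a,b=ray(w,(318,pts[:,1].min()),.022),ray(w,(321,pts[:,1].max()),.022)
print('grip ends',a,b,np.linalg.norm(a-b),np.degrees(np.arctan2(*(b-a)[[1,0]])))
print('mid',ray(w,r[0],.020),'tip',ray(w,(323,329),.015))
print(to([*ray(w,r[0],.02)[:2],.01]))
# bar
d=(cv2.cvtColor(im,cv2.COLOR_BGR2GRAY)[20:135,10:75]<50).astype(np.uint8)
n,l,st,ce=cv2.connectedComponentsWithStats(d)
for k in range(1,n):
    if st[k,4]>50: print(st[k]+[10,20,0,0,0],ce[k]+[10,20])
for row in range(40,116,10):
    x=np.where(d[row-20,:30])[0]
    if len(x): print(row,x.min()+10,x.max()+10)
for u in [(25,40),(25,113),(25,77)]: print('bar',ray(w,u,.125))
for u in [(60,36),(57,121)]: print('leg',ray(w,u,.091))
```

```text
((319.1163635253906, 191.51577758789062), (105.197509765625, 17.31866455078125), 88.97696685791016)
grip ends [ 0.44713811 -0.24068579  0.022     ] [ 0.43211982 -0.15357049  0.022     ] 0.0884003655611745 99.78139475243769
mid [ 0.4401307  -0.19807297  0.02      ] tip [ 0.41816424 -0.07000187  0.015     ]
[ 0.87 -0.18 22.54]
[  22   25   37  102 1192] [32.69966443 72.49328859]
[64 27  7 16 60] [67.23333333 33.78333333]
40 22 33
50 22 30
60 22 30
70 22 29
80 22 30
90 22 29
100 22 29
110 23 31
bar [ 0.61965315 -0.27876878  0.125     ]
bar [ 0.61970258 -0.23800193  0.125     ]
bar [ 0.61955208 -0.25840749  0.125     ]
leg [ 0.61900538 -0.28635572  0.091     ]
leg [ 0.62032153 -0.23275639  0.091     ]
```

Everything agrees with the given sizes: grip 88 mm, tip 130 mm from the origin, legs 54 mm apart. Bar middle is about (.6196, −.2590), yaw about −1°. I grip the lifter.

Call:
play_rows([
  {"claw":4.5,"delta_pos":[0.8,-0.2,6],"twist":-1},
  {"claw":4.5,"delta_pos":[0.8,-0.2,12],"twist":-1},
  {"claw":4.5,"delta_pos":[0.8,-0.2,17],"twist":-1},
  {"claw":4.5,"delta_pos":[0.8,-0.2,21],"twist":-1},
  {"claw":4.5,"delta_pos":[0.8,-0.2,22.9],"twist":-1},
  {"claw":4.5,"delta_pos":[0.8,-0.2,22.9],"twist":-1},
  {"claw":0.8,"delta_pos":[0.8,-0.2,22.9],"twist":-1},
  {"claw":0.8,"delta_pos":[0.8,-0.2,22.9],"twist":-1},
  {"claw":0.8,"delta_pos":[0.8,-0.2,22.9],"twist":-1},
  {"claw":0.8,"delta_pos":[0.8,-0.2,22.9],"twist":-1},
  {"claw":0.8,"delta_pos":[0.8,-0.2,22.9],"twist":-1},
], force=80)

```text
clock: 16.27
tcp_pos: [0.4418, -0.1984, 0.0087]
orientation: [-0.0, 0.762, -0.647, 0.001]
wrist_force: [-0.4, 1.6, 6.5]
finger_gap: 0.0143
```

Call:
play_rows([
  {"claw":0.8,"delta_pos":[0,0,-2],"twist":0},
  {"claw":0.8,"delta_pos":[0,0,-6],"twist":0},
  {"claw":0.8,"delta_pos":[0,0,-11],"twist":10},
  {"claw":0.8,"delta_pos":[1,0,-16],"twist":20},
  {"claw":0.8,"delta_pos":[2,0,-19.1],"twist":30},
  {"claw":0.8,"delta_pos":[3,0,-19.1],"twist":40},
  {"claw":0.8,"delta_pos":[4,0,-19.1],"twist":50},
  {"claw":0.8,"delta_pos":[5,0,-19.1],"twist":60},
  {"claw":0.8,"delta_pos":[6.1,-0.3,-19.1],"twist":70},
  {"claw":0.8,"delta_pos":[6.1,-0.3,-19.1],"twist":80},
  {"claw":0.8,"delta_pos":[6.1,-0.3,-19.1],"twist":90},
  {"claw":0.8,"delta_pos":[6.1,-0.3,-19.1],"twist":100},
])

```text
clock: 17.77
tcp_pos: [0.4537, -0.2578, 0.1986]
orientation: [0.0, 0.009, 1.0, -0.0]
wrist_force: [0.1, -1.0, -1.5]
finger_gap: 0.0139
```

Run:
```python
from h import *
p,R=tool();print(p,yaw(),get_state()['finger_gap'])
t=imaging.camera_info('top'); s=imaging.camera_info('scene')
a=imaging.read_camera('top')[:,:,::-1]; b=imaging.read_camera('scene')[:,:,::-1]
h=p+[.112,0,-.0017]; tip=p+[.128,0,.0103]; bar=[[.6196,-.2785,.125],[.6196,-.2405,.125]]
print('hook/tip pred top',proj(t,[h,tip]).round(1).tolist(),'scene',proj(s,[h,tip]).round(1).tolist())
print('bar pred top',proj(t,bar).round(1).tolist(),'scene',proj(s,bar).round(1).tolist())
A=cv2.resize(a[140:320,380:520],None,fx=2.85,fy=2.85,interpolation=cv2.INTER_CUBIC)
B=cv2.resize(b[170:350,400:560],None,fx=2.5,fy=2.85,interpolation=cv2.INTER_CUBIC)
print(A.shape,B.shape); cv2.imwrite('pics/h1.png',np.hstack([A,B]))
```

```text
[ 0.45371999 -0.257831    0.19859377] 178.95 0.013887083662536012
hook/tip pred top [[476.1, 212.7], [477.5, 202.8]] scene [[500.2, 216.3], [502.8, 206.6]]
bar pred top [[472.8, 195.8], [454.2, 196.2]] scene [[510.7, 247.1], [488.9, 242.9]]
(513, 399, 3) (513, 400, 3)
```

View pics/h1.png

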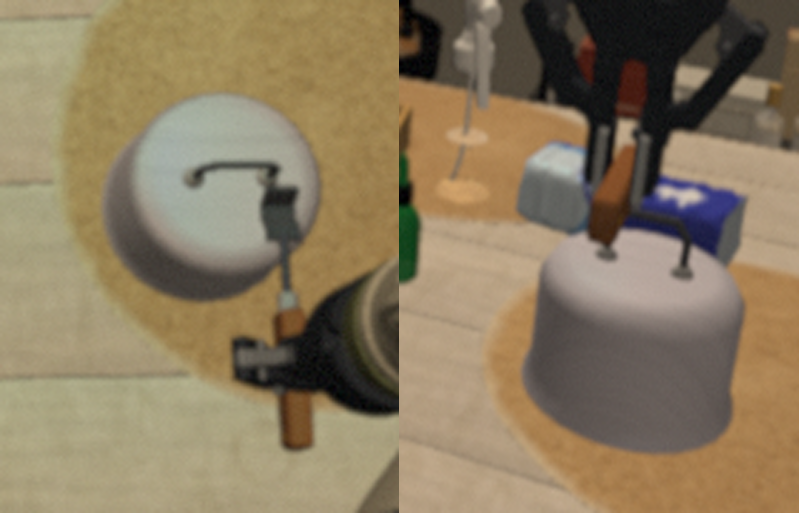

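Top crop: the hook tip is at crop (281,188) and the bar at (200–275,165). The hook lines up with the right-hand part of the bar in perspective and agrees with my predictions to about 2 px. I lower it to the level of the opening, still short of the bar.

Call:
play_rows([
  {"claw":0.8,"delta_pos":[0,0,3],"twist":0},
  {"claw":0.8,"delta_pos":[0,0,6],"twist":0},
  {"claw":0.8,"delta_pos":[0,0,8.2],"twist":0},
  {"claw":0.8,"delta_pos":[0,0,9.2],"twist":0},
  {"claw":0.8,"delta_pos":[0,0,9.2],"twist":0},
  {"claw":0.8,"delta_pos":[0,0,9.2],"twist":0},
])

```text
clock: 18.62
tcp_pos: [0.4544, -0.2582, 0.1073]
orientation: [0.001, 0.006, 1.0, -0.0]
wrist_force: [0.1, -0.7, -1.1]
finger_gap: 0.014
```

Run:
```python
from h import *
p,R=tool();print(p,yaw(),np.round(get_state()['wrist_force'],2))
t=imaging.camera_info('top'); s=imaging.camera_info('scene')
a=imaging.read_camera('top')[:,:,::-1]; b=imaging.read_camera('scene')[:,:,::-1]
h=p+[.112-.002,0,-.0017]; tip=p+[.126,0,.0103]; bar=[[.6196,-.2785,.125],[.6196,-.2405,.125]]
print('hook/tip pred top',proj(t,[h,tip]).round(1).tolist(),'scene',proj(s,[h,tip]).round(1).tolist())
A=cv2.resize(a[150:290,400:500],None,fx=4,fy=4,interpolation=cv2.INTER_CUBIC)
B=cv2.resize(b[200:340,440:540],None,fx=4,fy=4,interpolation=cv2.INTER_CUBIC)
cv2.imwrite('pics/h2.png',np.hstack([A,B]))
g=cv2.cvtColor(a,cv2.COLOR_BGR2GRAY)[185:225,440:490]
for r in range(0,40,2): 
    x=np.where(g[r]<75)[0]; print(185+r, (x+440).tolist())
```

```text
[ 0.45436975 -0.25823261  0.10731226] 179.33 [ 0.06 -0.71 -1.09]
hook/tip pred top [[462.1, 224.3], [463.3, 215.4]] scene [[492.1, 266.6], [494.7, 256.8]]
185 []
187 []
189 []
191 []
193 []
195 []
197 []
199 [450, 451, 474, 475, 476, 477]
201 [448, 449, 450, 474, 475, 476]
203 []
205 []
207 []
209 []
211 []
213 []
215 []
217 []
219 [459, 460, 461, 462, 463, 464, 465, 466, 467, 468]
221 [459, 460, 461, 462, 463, 464, 465, 466, 467]
223 [458, 459, 460, 461, 462, 463, 464, 465, 466, 467]
```

The hook (cols 459–467) is centred between the legs (450 / 475). I lower 2 mm and advance under the bar.

Call:
play_rows([
  {"claw":0.8,"delta_pos":[0,0,0.2],"twist":0},
  {"claw":0.8,"delta_pos":[-1.5,0,0.2],"twist":0},
  {"claw":0.8,"delta_pos":[-3,0,0.2],"twist":0},
  {"claw":0.8,"delta_pos":[-4.5,0,0.2],"twist":0},
  {"claw":0.8,"delta_pos":[-5.6,0,0.2],"twist":0},
  {"claw":0.8,"delta_pos":[-5.6,0,0.2],"twist":0},
  {"claw":0.8,"delta_pos":[-5.6,0,0.2],"twist":0},
])

```text
clock: 19.6
tcp_pos: [0.5094, -0.2582, 0.104]
orientation: [-0.0, 0.006, 1.0, 0.0]
wrist_force: [0.4, -0.1, -0.3]
finger_gap: 0.0139
```

Run:
```python
from h import *
p,R=tool();print(p,yaw(),np.round(get_state()['wrist_force'],2))
a=imaging.read_camera('top')[:,:,::-1]; b=imaging.read_camera('scene')[:,:,::-1]
A=cv2.resize(a[150:270,400:500],None,fx=4,fy=4,interpolation=cv2.INTER_CUBIC)
B=cv2.resize(b[200:320,440:540],None,fx=4,fy=4,interpolation=cv2.INTER_CUBIC)
cv2.imwrite('pics/h3.png',np.hstack([A,B]))
g=cv2.cvtColor(a,cv2.COLOR_BGR2GRAY)[180:225,440:490]
for r in range(0,45,2): 
    x=np.where(g[r]<75)[0]; print(180+r, (x+440).tolist())
```

```text
[ 0.50937125 -0.25818742  0.10401335] 179.3 [ 0.37 -0.14 -0.27]
180 []
182 []
184 []
186 []
188 []
190 []
192 []
194 [457, 458, 459, 460, 461, 462, 463, 464, 465]
196 [456, 457, 458, 459, 460, 461, 462, 463, 464, 465]
198 [454, 455, 456, 457, 458, 459, 460, 461, 462, 463, 464, 465, 472, 473, 474, 475, 476]
200 [449, 450, 456, 457, 458, 459, 460, 461, 462, 463, 464, 474, 475, 476]
202 [448, 449, 457, 458, 459, 460, 461, 462, 463, 464, 474]
204 [457, 458, 459, 460, 461, 462, 463, 464, 465]
206 [458, 459, 460, 461, 462, 463, 464, 465]
208 [461, 462, 463]
210 [462]
212 [462]
214 [462]
216 [462]
218 [462, 481]
220 [462, 477, 478, 479, 480]
222 [463, 474, 475, 476, 477, 478, 479, 487, 488, 489]
224 [472, 473, 474, 475, 476, 477, 478, 479, 485, 486, 487, 488, 489]
```

The hook tip (row 193) is past the bar (row 198) without contact. I advance 3 mm more and raise gently.

Call:
play_rows([
  {"claw":0.8,"delta_pos":[-0.3,0,0],"twist":0},
  {"claw":0.8,"delta_pos":[-0.3,0,-0.8],"twist":0},
  {"claw":0.8,"delta_pos":[-0.3,0,-1.5],"twist":0},
  {"claw":0.8,"delta_pos":[-0.3,0,-1.9],"twist":0},
  {"claw":0.8,"delta_pos":[-0.3,0,-2.2],"twist":0},
  {"claw":0.8,"delta_pos":[-0.3,0,-2.5],"twist":0},
  {"claw":0.8,"delta_pos":[-0.3,0,-2.5],"twist":0},
], force=110)

```text
clock: 20.58
tcp_pos: [0.5127, -0.2585, 0.1293]
orientation: [0.0, 0.006, 1.0, 0.0]
wrist_force: [-0.2, -0.4, -3.3]
finger_gap: 0.0131
```

Call:
play_rows([
  {"claw":0.8,"delta_pos":[0,0,-0.5],"twist":0},
  {"claw":0.8,"delta_pos":[0,0,-1],"twist":0},
  {"claw":0.8,"delta_pos":[0,0,-1.8],"twist":0},
  {"claw":0.8,"delta_pos":[0,0,-2.5],"twist":0},
  {"claw":0.8,"delta_pos":[0,0,-3],"twist":0},
  {"claw":0.8,"delta_pos":[0,0,-3],"twist":0},
  {"claw":0.8,"delta_pos":[0,0,-3],"twist":0},
])

```text
clock: 21.45
tcp_pos: [0.5126, -0.2584, 0.1591]
orientation: [-0.0, 0.006, 1.0, 0.0]
wrist_force: [-0.1, 0.2, -3.2]
finger_gap: 0.0131
```

Run:
```python
from h import *
p,R=tool();print(p,yaw(),np.round(get_state()['wrist_force'],2))
a=imaging.read_camera('top')[:,:,::-1]; b=imaging.read_camera('scene')[:,:,::-1]
cv2.imwrite('pics/h4s.png',b); cv2.imwrite('pics/h4.png',a)
t=imaging.camera_info('top'); s=imaging.camera_info('scene')
COV=[(.078,0),(.0725,.01),(.0725,.08),(.06,.091)]
e1=spotter.spot_in('top','cover')[:2]; e2=spotter.spot_in('scene','cover')[:2]; print(e1,e2)
bar=[p[0]+.110,p[1]]
for zz in (0,.02,.03,.04): print(zz,bbox(t,rev(COV,*bar,zz)).round(),bbox(s,rev(COV,*bar,zz)).round())
```

```text
[ 0.51257943 -0.25837186  0.15908839] 179.29 [-0.15  0.16 -3.16]
[{'extent': [417.1, 166.4, 498.8, 242.4], 'conf': 0.83}] [{'extent': [450.1, 228.2, 540.7, 313.1], 'conf': 0.95}]
0 [413. 169. 491. 243.] [448. 248. 537. 327.]
0.02 [415. 165. 494. 242.] [449. 238. 539. 318.]
0.03 [416. 164. 496. 241.] [449. 234. 540. 313.]
0.04 [416. 162. 498. 240.] [450. 229. 542. 308.]
```

The cover hangs level: rim about 3 cm up, force −3.2 N. I lift it to clear the bottles.

Call:
play_rows([
  {"claw":0.8,"delta_pos":[0,0,-0.5],"twist":0},
  {"claw":0.8,"delta_pos":[0,0,-1.5],"twist":0},
  {"claw":0.8,"delta_pos":[0,0,-3.2],"twist":0},
  {"claw":0.8,"delta_pos":[0,0,-5.2],"twist":0},
  {"claw":0.8,"delta_pos":[0,0,-7.2],"twist":0},
  {"claw":0.8,"delta_pos":[0,0,-9.2],"twist":0},
  {"claw":0.8,"delta_pos":[0,0,-10.7],"twist":0},
  {"claw":0.8,"delta_pos":[0,0,-11.5],"twist":0},
  {"claw":0.8,"delta_pos":[0,0,-11.8],"twist":0},
  {"claw":0.8,"delta_pos":[0,0,-11.8],"twist":0},
  {"claw":0.8,"delta_pos":[0,0,-11.8],"twist":0},
])

```text
clock: 23.02
tcp_pos: [0.5124, -0.2583, 0.2765]
orientation: [-0.001, 0.006, 1.0, 0.0]
wrist_force: [-0.5, 0.5, -3.1]
finger_gap: 0.0129
```

Run:
```python
from h import *
p,R=tool();print(p,yaw(),np.round(get_state()['wrist_force'],2),np.round(get_state()['ft_torque'],2))
print(to([.490,.116,p[2]]))
t=imaging.camera_info('top'); s=imaging.camera_info('scene')
for c in ('top','scene'):
    imaging.read_camera(c); print(c,spotter.spot_in(c,'cover')[:2])
bar=[p[0]+.109,p[1]]
COV=[(.078,0),(.0725,.01),(.0725,.08),(.06,.091)]
for zz in (.13,.14,.15): print(zz,bbox(t,rev(COV,*bar,zz)).round(),bbox(s,rev(COV,*bar,zz)).round())
```

```text
[ 0.51243127 -0.2582918   0.27650568] 179.29 [-0.52  0.54 -3.12] [0.03 0.21 0.01]
[ 2.71 37.4   0.04]
top [{'extent': [427.9, 145.1, 522.7, 232.2], 'conf': 0.55}, {'extent': [224.4, 298.2, 250.2, 325.3], 'conf': 0.25}]
scene [{'extent': [457.6, 162.4, 553.4, 250.9], 'conf': 0.71}]
0.13 [425. 146. 515. 232.] [455. 184. 551. 261.]
0.14 [426. 144. 518. 231.] [456. 178. 553. 255.]
0.15 [427. 142. 520. 230.] [457. 173. 554. 250.]
```

Call:
play_rows([
  {"claw":0.8,"delta_pos":[0,0.4,0],"twist":0},
  {"claw":0.8,"delta_pos":[0,1.6,0],"twist":0},
  {"claw":0.8,"delta_pos":[0,3.6,0],"twist":0},
  {"claw":0.8,"delta_pos":[0.2,6.2,0],"twist":0},
  {"claw":0.8,"delta_pos":[0.4,9.2,0],"twist":0},
  {"claw":0.8,"delta_pos":[0.7,12.4,0],"twist":0},
  {"claw":0.8,"delta_pos":[1,15.8,0],"twist":0},
  {"claw":0.8,"delta_pos":[1.3,19.2,0],"twist":0},
  {"claw":0.8,"delta_pos":[1.6,22.6,0],"twist":0},
  {"claw":0.8,"delta_pos":[1.9,25.8,0],"twist":0},
  {"claw":0.8,"delta_pos":[2.2,28.8,0],"twist":0},
  {"claw":0.8,"delta_pos":[2.4,31.4,0],"twist":0},
])

```text
clock: 24.72
tcp_pos: [0.4915, 0.0583, 0.2776]
orientation: [0.0, 0.005, 1.0, 0.0]
wrist_force: [1.1, -0.2, -3.6]
finger_gap: 0.013
```

Call:
play_rows([
  {"claw":0.8,"delta_pos":[0.1,2.2,0],"twist":0},
  {"claw":0.8,"delta_pos":[0.2,4.0,0],"twist":0},
  {"claw":0.8,"delta_pos":[0.3,5.2,0],"twist":0},
  {"claw":0.8,"delta_pos":[0.3,5.8,0],"twist":0},
  {"claw":0.8,"delta_pos":[0.3,6,0],"twist":0},
  {"claw":0.8,"delta_pos":[0.3,6,0],"twist":0},
  {"claw":0.8,"delta_pos":[0.3,6,0],"twist":0},
  {"claw":0.8,"delta_pos":[0.3,6,0],"twist":0},
  {"claw":0.8,"delta_pos":[0.3,6,0],"twist":0},
  {"claw":0.8,"delta_pos":[0.3,6,0],"twist":0},
  {"claw":0.8,"delta_pos":[0.3,6,0],"twist":0},
  {"claw":0.8,"delta_pos":[0.3,6,0],"twist":0},
])

```text
clock: 26.22
tcp_pos: [0.4903, 0.1158, 0.2773]
orientation: [0.0, 0.006, 1.0, 0.0]
wrist_force: [0.6, 0.3, -3.4]
finger_gap: 0.0131
```

Run:
```python
from h import *
p,R=tool();print(p,yaw(),np.round(get_state()['wrist_force'],2))
t=imaging.camera_info('top'); s=imaging.camera_info('scene'); w=imaging.camera_info('wrist')
COV=[(.078,0),(.0725,.01),(.0725,.08),(.06,.091)]
for c in ('top','scene','wrist'):
    im=imaging.read_camera(c); cv2.imwrite(f'pics/c5{c}.png',im[:,:,::-1])
    for q in ('cover','well'): print(c,q,[(round(d['conf'],2),np.round(d['extent'],1).tolist()) for d in spotter.spot_in(c,q)[:2]])
bar=[p[0]+.109,p[1]]
for c,i in (('top',t),('scene',s),('wrist',w)):
  for zz in (.14,.15): print(c,zz,bbox(i,rev(COV,*bar,zz)).round())
print('well outer pred wrist',bbox(w,rev([(.086,.034)],.599,.116)).round())
```

```text
[0.49034237 0.11583957 0.27730029] 179.29 [ 0.59  0.33 -3.42]
top cover [(0.94, [282.4, 161.7, 321.5, 236.9])]
top well []
scene cover [(0.69, [275.8, 141.9, 350.5, 213.3])]
scene well [(0.91, [282.0, 241.9, 342.8, 266.9])]
wrist cover [(0.93, [212.6, 276.0, 429.2, 435.0]), (0.43, [345.7, 251.4, 360.3, 281.1])]
wrist well []
top 0.14 [238. 159. 319. 245.]
top 0.15 [237. 157. 319. 244.]
scene 0.14 [275. 157. 350. 219.]
scene 0.15 [275. 152. 350. 215.]
wrist 0.14 [195. 269. 449. 539.]
wrist 0.15 [190. 274. 454. 555.]
well outer pred wrist [234. 222. 410. 383.]
```

My last picture: a composite with overlays, to check the centring before lowering.

Run:
```python
from h import *
p,R=tool(); w=imaging.camera_info('wrist'); s=imaging.camera_info('scene'); t=imaging.camera_info('top')
bar=[p[0]+.109,p[1]]
def dr(i,im,items,o,f):
    for prof,c,col in items:
        q=((proj(i,rev([prof],*c,n=64))-o)*f).astype(np.int32); cv2.polylines(im,[q],True,col,1)
    return im
def crop(c,l,tp,r,b,f): im=cv2.imread(f'pics/c5{c}.png')[tp:b,l:r]; return cv2.resize(im,None,fx=f,fy=f,interpolation=cv2.INTER_CUBIC)
its=[((.086,.034),(.599,.116),(0,0,255)),((.078,.15),bar,(0,255,0))]
A=dr(w,crop('wrist',120,190,520,490 if 0 else 480,1.0),its,[120,190],1.0)
B=dr(s,crop('scene',250,130,370,290,3.3),its,[250,130],3.3)
C=dr(t,crop('top',220,140,340,280,3.3),its,[220,140],3.3)
H=np.zeros((600,800,3),np.uint8)
A=A[:, :400]; H[:A.shape[0],:A.shape[1]]=A; H[:B.shape[0],404:404+B.shape[1]]=B[:, :396]; 
C=cv2.resize(C,(352,300)); H[300:600,:352]=C[:300]
cv2.imwrite('pics/final.png',H)
```

```text
(no output)
```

View pics/final.png

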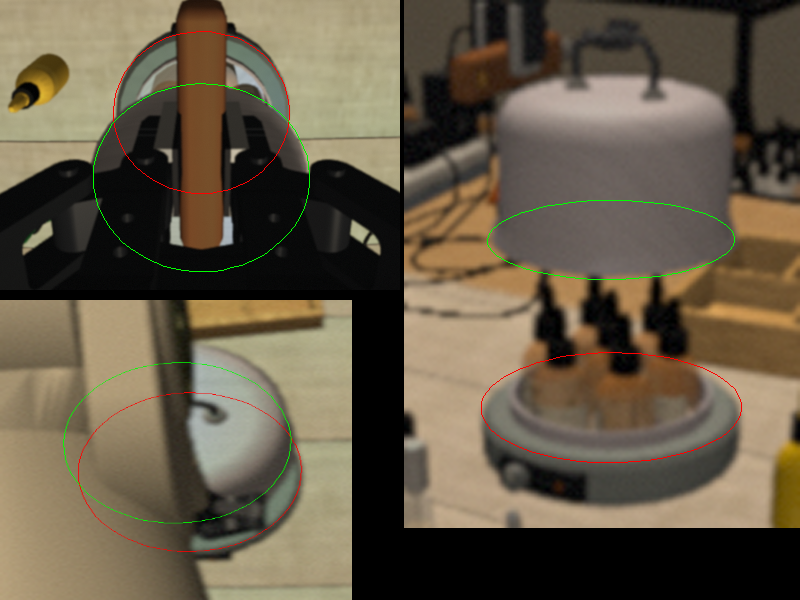

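The overlays match: in the scene crop both the rim and the housing lie within about 1 px of the predictions, and in the wrist crop the well sits about 1.5 mm further toward +y. I shift 1 mm in y and lower.

Call:
play_rows([
  {"claw":0.8,"delta_pos":[0,0.1,0.5],"twist":0},
  {"claw":0.8,"delta_pos":[0,0.1,1.5],"twist":0},
  {"claw":0.8,"delta_pos":[0,0.1,2.8],"twist":0},
  {"claw":0.8,"delta_pos":[0,0.1,4.2],"twist":0},
  {"claw":0.8,"delta_pos":[0,0.1,5.6],"twist":0},
  {"claw":0.8,"delta_pos":[0,0.1,7],"twist":0},
  {"claw":0.8,"delta_pos":[0,0.1,8.2],"twist":0},
  {"claw":0.8,"delta_pos":[0,0.1,9],"twist":0},
  {"claw":0.8,"delta_pos":[0,0.1,9.5],"twist":0},
  {"claw":0.8,"delta_pos":[0,0.1,9.7],"twist":0},
  {"claw":0.8,"delta_pos":[0,0.1,9.7],"twist":0},
])

```text
clock: 28.05
tcp_pos: [0.4905, 0.1168, 0.1805]
orientation: [0.0, 0.006, 1.0, 0.0]
wrist_force: [0.2, 0.1, -2.8]
finger_gap: 0.013
```

Call:
play_rows([
  {"claw":0.8,"delta_pos":[0,0,0.3],"twist":0},
  {"claw":0.8,"delta_pos":[0,0,0.6],"twist":0},
  {"claw":0.8,"delta_pos":[0,0,0.9],"twist":0},
  {"claw":0.8,"delta_pos":[0,0,1.2],"twist":0},
  {"claw":0.8,"delta_pos":[0,0,1.5],"twist":0},
  {"claw":0.8,"delta_pos":[0,0,1.7],"twist":0},
  {"claw":0.8,"delta_pos":[0,0,1.7],"twist":0},
])

```text
clock: 28.92
tcp_pos: [0.4902, 0.1168, 0.1631]
orientation: [-0.0, 0.006, 1.0, 0.0]
wrist_force: [0.2, 0.0, -3.2]
finger_gap: 0.0126
```

Call:
play_rows([
  {"claw":0.8,"delta_pos":[0,0,0.2],"twist":0},
  {"claw":0.8,"delta_pos":[0,0,0.4],"twist":0},
  {"claw":0.8,"delta_pos":[0,0,0.6],"twist":0},
  {"claw":0.8,"delta_pos":[0,0,0.8],"twist":0},
  {"claw":0.8,"delta_pos":[0,0,0.8],"twist":0},
])

```text
clock: 29.55
tcp_pos: [0.4905, 0.1168, 0.1554]
orientation: [0.0, 0.006, 1.0, 0.0]
wrist_force: [-0.4, -0.1, -1.2]
finger_gap: 0.0131
```

Run:
```python
from h import *
p,R=tool();print(p,np.round(get_state()['wrist_force'],2))
s=imaging.camera_info('scene'); t=imaging.camera_info('top')
COV=[(.078,0),(.0725,.01),(.0725,.08),(.06,.091)]
imaging.read_camera('scene')
for d in spotter.spot_in('scene','cover')[:2]: print(d)
for zz in (.03,.034,.039,.045): print(zz,bbox(s,rev(COV,.599,.117,zz)).round(1))
```

```text
[0.49054188 0.11683474 0.15537076] [-0.4  -0.09 -1.18]
{'extent': [277.8, 195.2, 348.0, 269.8], 'conf': 0.79}
0.03 [276.8 205.6 348.1 270.1]
0.034 [276.7 203.9 348.1 268.3]
0.039 [276.6 201.7 348.2 266.1]
0.045 [276.5 199.2 348.2 263.4]
```

The cover is seated: it unloaded at the expected height and the force is now the lifter's weight only. I lower the hook off the bar and back it out.

Call:
play_rows([
  {"claw":0.8,"delta_pos":[0,0,0.8],"twist":0},
  {"claw":0.8,"delta_pos":[0,0,1.6],"twist":0},
  {"claw":0.8,"delta_pos":[0,0,1.6],"twist":0},
])

```text
clock: 30.02
tcp_pos: [0.4895, 0.1167, 0.1382]
orientation: [-0.001, 0.006, 1.0, -0.0]
wrist_force: [0.0, 0.0, -1.7]
finger_gap: 0.0131
```

Call:
play_rows([
  {"claw":0.8,"delta_pos":[0.8,0,1.6],"twist":0},
  {"claw":0.8,"delta_pos":[0.8,0,0],"twist":0},
  {"claw":0.8,"delta_pos":[0.8,0,0],"twist":0},
])

```text
clock: 30.4
tcp_pos: [0.4829, 0.117, 0.14]
orientation: [0.001, 0.006, 1.0, 0.0]
wrist_force: [0.3, -0.2, -3.1]
finger_gap: 0.013
```

One row there carried a stray z of 1.6, which briefly dipped the hook. I check the state before going on.

Call:
play_rows([
  {"claw":0.8,"delta_pos":[0,0,0],"twist":0},
  {"claw":0.8,"delta_pos":[0,0,0],"twist":0},
])

```text
clock: 30.65
tcp_pos: [0.4823, 0.1169, 0.1389]
orientation: [-0.0, 0.006, 1.0, 0.0]
wrist_force: [-0.5, 0.0, -1.4]
finger_gap: 0.0125
```

Run:
```python
from h import *
st=get_state(); p,R=tool();print(p,np.round(st['wrist_force'],2),np.round(st['ft_torque'],2))
s=imaging.camera_info('scene'); 
b=imaging.read_camera('scene'); a=cv2.imread('pics/c5scene.png')
for d in spotter.spot_in('scene','cover')[:2]: print(d)
h=p+[.110,0,-.0017]; print(proj(s,[h,p+[.126,0,.0103],p+[-.045,0,.003]]))
b2=b[:,:,::-1]; cv2.imwrite('pics/c6.png',b2)
print('bar',proj(s,[[.599,.098,.159],[.599,.136,.159]]))
```

```text
[0.48230876 0.11688665 0.13888345] [-0.52  0.02 -1.42] [-0.24  0.01 -0.26]
{'extent': [276.5, 195.9, 346.4, 271.6], 'conf': 0.81}
[[310.66388064 208.48256213]
 [314.45251472 200.9008354 ]
 [267.48824277 230.88368213]]
bar [[320.14320179 199.04450798]
 [304.33680122 196.269275  ]]
```

Call:
play_rows([
  {"claw":0.8,"delta_pos":[0.8,0,0],"twist":0},
  {"claw":0.8,"delta_pos":[1.6,0,0],"twist":0},
  {"claw":0.8,"delta_pos":[1.6,0,0],"twist":0},
])

```text
clock: 31.12
tcp_pos: [0.4654, 0.1172, 0.1393]
orientation: [-0.0, 0.006, 1.0, 0.0]
wrist_force: [0.8, -0.0, -1.7]
finger_gap: 0.013
```

Call:
play_rows([
  {"claw":0.8,"delta_pos":[2,0,0],"twist":0},
  {"claw":0.8,"delta_pos":[4,0,0],"twist":0},
  {"claw":0.8,"delta_pos":[5.5,0,-1],"twist":0},
  {"claw":0.8,"delta_pos":[6,0,-4],"twist":0},
  {"claw":0.8,"delta_pos":[6,0,-8],"twist":0},
  {"claw":0.8,"delta_pos":[6,0,-8],"twist":0},
])

```text
clock: 31.88
tcp_pos: [0.4085, 0.1181, 0.223]
orientation: [0.004, 0.006, 1.0, 0.0]
wrist_force: [-0.2, 0.9, -1.3]
finger_gap: 0.013
```

Run:
```python
from h import *
p,R=tool();print(p,yaw(),np.round(get_state()['wrist_force'],2))
s=imaging.camera_info('scene'); w=imaging.camera_info('wrist'); t=imaging.camera_info('top')
COV=[(.078,0),(.0725,.01),(.0725,.08),(.06,.091)]
b=imaging.read_camera('scene'); cv2.imwrite('pics/c7.png',b[:,:,::-1])
for d in spotter.spot_in('scene','cover')[:2]: print(d)
print(to([.435,-.25,.22]),to([.435,-.25,.009]))
```

```text
[0.40845488 0.11811922 0.22300968] 179.3 [-0.2   0.94 -1.3 ]
{'extent': [274.6, 194.0, 348.1, 268.6], 'conf': 0.58}
[-3.290e+00 -3.675e+01 -2.000e-02] [ -3.26 -36.76  21.08]
```

Call:
play_rows([
  {"claw":0.8,"delta_pos":[-1,-4.5,0],"twist":0},
  {"claw":0.8,"delta_pos":[-2,-9.5,0],"twist":0},
  {"claw":0.8,"delta_pos":[-3,-15,0],"twist":0},
  {"claw":0.8,"delta_pos":[-4,-20.5,0],"twist":0},
  {"claw":0.8,"delta_pos":[-4.2,-26,1],"twist":0},
  {"claw":0.8,"delta_pos":[-4.2,-30,4],"twist":0},
  {"claw":0.8,"delta_pos":[-4.2,-31.8,8],"twist":0},
  {"claw":0.8,"delta_pos":[-4.2,-31.8,12],"twist":0},
  {"claw":0.8,"delta_pos":[-4.2,-31.8,16],"twist":0},
  {"claw":0.8,"delta_pos":[-4.2,-31.8,19.5],"twist":0},
  {"claw":0.8,"delta_pos":[-4.2,-31.8,20.8],"twist":0},
  {"claw":0.8,"delta_pos":[-4.2,-31.8,20.8],"twist":0},
])

```text
clock: 33.48
tcp_pos: [0.4437, -0.1998, 0.0104]
orientation: [-0.001, 0.006, 1.0, 0.001]
wrist_force: [0.3, -0.0, -0.9]
finger_gap: 0.0132
```

Call:
play_rows([
  {"claw":0.8,"delta_pos":[0,0,0.15],"twist":0},
  {"claw":0.8,"delta_pos":[0,0,0.25],"twist":0},
  {"claw":0.8,"delta_pos":[0,0,0.25],"twist":0},
])

```text
clock: 33.85
tcp_pos: [0.4442, -0.2003, 0.0096]
orientation: [-0.0, 0.006, 1.0, 0.0]
wrist_force: [-2.0, 2.1, 8.2]
finger_gap: 0.0126
```

On the bench (8 N). I open, rise, and go high to the side for a last check.

Call:
play_rows([
  {"claw":4.5,"delta_pos":[0,0,-0.2],"twist":0},
  {"claw":4.5,"delta_pos":[0,0,-0.2],"twist":0},
  {"claw":4.5,"delta_pos":[0,0,-0.2],"twist":0},
  {"claw":4.5,"delta_pos":[0,0,-0.2],"twist":0},
  {"claw":4.5,"delta_pos":[0,0,-3],"twist":0},
  {"claw":4.5,"delta_pos":[0,0,-8],"twist":0},
  {"claw":4.5,"delta_pos":[0,0,-14],"twist":0},
  {"claw":4.5,"delta_pos":[0,0,-20],"twist":0},
  {"claw":4.5,"delta_pos":[0,0,-22],"twist":0},
  {"claw":4.5,"delta_pos":[0,0,-22],"twist":0},
  {"claw":4.5,"delta_pos":[0,0,-22],"twist":0},
])

```text
clock: 35.22
tcp_pos: [0.4438, -0.2002, 0.2273]
orientation: [-0.001, 0.006, 1.0, 0.001]
wrist_force: [0.3, -0.7, 0.9]
finger_gap: 0.0446
```

Run:
```python
from h import *
p,R=tool();print(p,yaw(),np.round(get_state()['wrist_force'],2),get_state()['finger_gap'])
s=imaging.camera_info('scene'); w=imaging.camera_info('wrist'); t=imaging.camera_info('top')
COV=[(.078,0),(.0725,.01),(.0725,.08),(.06,.091)]
TOT=COV+[(.027,.118),(.02,.128)]
ims={}
for c in ('top','scene','wrist'):
    ims[c]=imaging.read_camera(c); cv2.imwrite(f'pics/e_{c}.png',ims[c][:,:,::-1])
    for q in ('cover','lifter','beaker','funnel','atomiser_1'): print(c,q,[(round(d['conf'],2),np.round(d['extent'],1).tolist()) for d in spotter.spot_in(c,q)[:2]])
for dz in (0.034,.040): print('seated pred',dz,'top',bbox(t,rev(COV,.595,.1125,dz)).round(1),'scene',bbox(s,rev(COV,.599,.117,dz)).round(1))
# housing outer ring visible in top: green-grey pixels symmetric about the cover?
im=ims['top'][175:270,235:335]; hsv=cv2.cvtColor(im,cv2.COLOR_RGB2HSV)
m=((hsv[...,0]>50)&(hsv[...,0]<95)&(hsv[...,1]>35)&(hsv[...,2]<170))
for r in (35,45,55): print(r+175,(np.where(m[r])[0]+235).tolist())
for c in (40,50,60): print('col',c+235,(np.where(m[:,c])[0]+175).tolist())
```

```text
[ 0.44379046 -0.20020017  0.22733016] 179.29 [ 0.29 -0.67  0.86] 0.04457394142850381
top cover [(0.86, [246.9, 180.4, 319.7, 256.1])]
top lifter [(0.69, [420.8, 230.6, 433.2, 309.5])]
top beaker [(0.76, [221.9, 298.4, 249.0, 323.4]), (0.68, [272.4, 297.3, 282.0, 308.5])]
top funnel [(0.82, [294.2, 293.4, 322.0, 315.7])]
top atomiser_1 [(0.45, [268.2, 299.6, 281.5, 310.4])]
scene cover [(0.78, [277.1, 191.6, 346.9, 271.5])]
scene lifter [(0.84, [422.0, 302.1, 458.7, 356.1])]
scene beaker [(0.6, [198.2, 265.6, 225.2, 300.5])]
scene funnel [(0.98, [267.5, 285.4, 296.6, 324.8])]
scene atomiser_1 [(0.67, [243.3, 253.6, 255.0, 294.3]), (0.67, [249.4, 264.7, 259.7, 303.9])]
wrist cover [(0.88, [582.5, 303.2, 639.6, 433.2])]
wrist lifter [(0.9, [308.2, 147.3, 331.6, 343.8])]
wrist beaker []
wrist funnel [(0.81, [594.7, 126.9, 638.2, 191.0])]
wrist atomiser_1 []
seated pred 0.034 top [248.8 179.4 320.9 255.7] scene [276.7 203.9 348.1 268.3]
seated pred 0.04 top [248.4 178.5 320.9 255.2] scene [276.6 201.3 348.2 265.7]
210 []
220 [320]
230 [318]
col 275 []
col 285 [256]
col 295 [252, 254]
```

All the numbers agree, so I hand in.

```bash
python3 -c "
from workcell import env; print(env.hand_in())"
```

```text
the job is handed in; nothing more can be done
None
```

I put bottle_6 and bottle_7 in the two free places, carried the cover across on the lifter and seated it round the collar, then laid the lifter back on the bench. The job was handed in at about 35 s on the clock; the hand-in gives no verdict.

**What the last checks showed**
- **Bottles:** all seven stood upright in the well in the wrist view taken before covering; they could not be seen again after that.
- **Cover:** it came off the hook about 1 mm from the expected seating height. Its outline matches the seated prediction within about 2–3 px in the top and scene views, except the upper edge in the scene view, where the model leaves out the loop.
- **Lifter:** it lies on the bench where the cover used to be, let go, and the gripper is well above it.
- **Bystanders:** the beaker, funnel and at least one atomiser show where they were at the start. The final views did not clearly separate the two atomisers.

**What disagreed or went wrong**
- **Camera offset:** the top camera read about 5 mm low in y against the wrist camera, so I placed things by the wrist view.
- **Stray row:** one row lowered the hook briefly inside the loop. The force returned to the lifter's weight and the cover's outline did not change.
- **Tilt:** after seating I judged it only from the cover's outline and the unloading height, since my 12 pictures were used up.

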